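# Charge the spice cartridge and lock it

### The job

Charge the spice cartridge in the filling stand: pull its locking pin out, swing the lid right open, load every spice tablet lying on the bench into the tube, and ram the stack down firmly with the white rammer until it bottoms out. Then stand the rammer back in its holder, shut the lid and push the locking pin fully home again through bracket and lid tongue, leaving the other things on the bench where they are.

Things in the scene. Friction and masses are not known exactly. Their poses are not given: they have to be found in the camera images.
- cartridge: Perforated steel tube standing on a dark base plate (165 x 130 x 8 mm), fixed. Origin at bench level under the tube's axis; z up; +x from the axis to the lid's hinge, -x to the pin bracket (roughly facing the robot), y along the pin's holes. Tube outside dia. 42, bore 35 mm; the top 10 mm flares to 49 mm outside, 43 mm inside at the rim. A pillar at x = 40 to 52 mm carries the hinge.
- tube_floor (a point): Centre of the bore's floor, 30 mm above the bench; axes as the cartridge. n bottomed-out tablets reach 26 n mm above it. Two rings of three bowed leaf springs in the bore's wall, 13 and 39 mm above this floor, pinch the tablets, so tablets dropped in hang on the springs part way down until rammed.
- tube_mouth (a point): Centre of the tube's rim, 142 mm above the bench, 112 mm above the bore's floor. Between the top springs and the rim there is room for two tablets, one on the other.
- lid_hinge (a point): Middle of the lid's hinge axis (parallel to the cartridge's y), 40 mm to +x of the tube's axis, 146 mm above the bench.
- lid (a joint): Lid angle, rad: 0 shut, 2.2 fully open, leaning back over the hinge. Light, damped; its weight shuts it from below about 1.5 and opens it fully from above about 1.7. Steel disc 64 mm dia., 4 mm thick; a 12 mm wide arm on it carries a tongue (9 mm thick, 24 wide, 34 deep, hole 11.5 mm) 108 mm from the hinge, that drops between the bracket's cheeks and lines up with their holes when shut.
- lid_grip (a point): Centre of the lid's T grip: a black crossbar, 14 mm dia. and 30 mm long along the cartridge's y, on a stem 75 mm from the hinge axis along the lid and 18 mm above it (16 mm above the lid's top). The bar turns freely on the stem about its own (y) axis, so fingers that hold it by its two end faces can follow the lid's arc without turning.
- pin: Locking pin: steel shaft 8 mm dia., 40 long, tip tapered over 6 mm; flat grip 32 long x 22 wide x 8 mm thick. Origin on the axis at the shoulder between shaft and grip; +x to the tip, the grip from x = -32 to 0, z across the flat grip. It starts home in the bracket, grip lying flat on the cartridge's +y side, tip to its -y. Laid on the bench it lies flat and does not roll.
- pin_seat (a point): Where the pin's origin belongs when home (it then rests about 1 mm lower): hole centre on the outer face of the bracket's +y cheek, 124 mm above the bench, 68 mm to -x of the tube. Axes as the cartridge. Two cheeks 6 mm thick, 26 wide, tops at 140 mm, outer faces 30 mm apart, holes 10.5 mm. A spring ball in the -y cheek snaps into the pin's groove: about 10 N to pull it or push it home.
- rammer: White nylon rammer, 160 mm long, upright in its holder. Origin at the centre of the foot's underside, z up the rod. Foot 28 mm dia. x 14, shaft 20 mm dia. up to z = 108, grip 30 mm dia. from z = 108 to 160. 0.16 kg. Pushing tablets past the springs takes up to about 6 N; ramming them firmly home means pressing about 15 N once they have stopped.
- holder: Round steel cup fixed to the bench, origin at bench level on its axis: outside dia. 62 mm on an 84 mm foot, rim 55 mm above the bench, bore about 55 mm, inner floor 6 mm above the bench. The rammer stands in it on its flat foot.
- tablet1: Pressed brown spice tablet, a hard round plug 32 mm dia. x 26 mm high with 2 mm bevelled edges, 36 g; origin at its centre, z along its axis. They stand flat; take one gently and square, for one let in aslant can jam or turn over in the tube. Two to four of the four are there; None if absent.
- tablet2: Another such tablet; None if absent.
- tablet3: Another such tablet; None if absent.
- tablet4: Another such tablet; None if absent.
- dish: Small steel dish, 84 mm dia., 35 mm high; stands about and is to be left alone. Origin at the centre of its underside.
- jar: Brown glass jar with steel cap, 60 mm dia., 85 mm high; stands about and is to be left alone. Origin at the centre of its underside.
- spoon: Steel spoon, 190 mm long, lying on the bench (origin mid-length); stands about and is to be left alone. Origin at the centre of its underside.
- oil: Clear oil bottle, 66 mm dia., 190 mm high; stands about and is to be left alone. Origin at the centre of its underside.
- scoop_cup: Steel cup, 72 mm dia., 60 mm high; stands about and is to be left alone. Origin at the centre of its underside.
- shaker: Steel shaker can, 56 mm dia., 75 mm high; stands about and is to be left alone. Origin at the centre of its underside.
Mind the look-alikes: they are no part of the job. Leave any red or turquoise look-alike of the tablet2 alone.

How it is judged:
On the way, in this order (a step that is already met when the one before it is completed fails the run):
1. the locking pin is pulled right out of the bracket (distance between pin and pin_seat above 0.045 m), for 0.1 s.
2. the lid is swung right open (value of joint lid above 2 rad), for 0.2 s.
3. every tablet is in the tube, the stack bottomed out on its floor without gaps, with the rammer pressing on it firmly (more than 7 N) (horizontal distance between each of tablet1, tablet2, tablet3, tablet4 and tube_floor below 0.005 m and z of each of tablet1, tablet2, tablet3, tablet4 in the frame of tube_floor below 0.094 m and z of any of tablet1, tablet2, tablet3, tablet4 in the frame of tube_floor below 0.015 m and (distance between tablet1 and tablet2 below 0.0285 m or distance between tablet1 and tablet3 below 0.0285 m or distance between tablet1 and tablet4 below 0.0285 m) and (distance between tablet2 and tablet1 below 0.0285 m or distance between tablet2 and tablet3 below 0.0285 m or distance between tablet2 and tablet4 below 0.0285 m) and (distance between tablet3 and tablet1 below 0.0285 m or distance between tablet3 and tablet2 below 0.0285 m or distance between tablet3 and tablet4 below 0.0285 m) and (distance between tablet4 and tablet1 below 0.0285 m or distance between tablet4 and tablet2 below 0.0285 m or distance between tablet4 and tablet3 below 0.0285 m) and (contact force between rammer and tablet1 above 7 N or contact force between rammer and tablet2 above 7 N or contact force between rammer and tablet3 above 7 N or contact force between rammer and tablet4 above 7 N)), for 0.1 s.
At the end, for the whole second after the job is handed in: All tablets are in the tube, stacked on its floor without gaps over 2 mm; the lid is shut (within 0.05 rad); the pin is through both cheeks and the tongue, its shoulder within 3 mm of the cheek; the rammer stands upright on its holder's floor (horizontal distance between each of tablet1, tablet2, tablet3, tablet4 and tube_floor below 0.005 m and z of each of tablet1, tablet2, tablet3, tablet4 in the frame of tube_floor below 0.094 m and z of any of tablet1, tablet2, tablet3, tablet4 in the frame of tube_floor below 0.015 m and (distance between tablet1 and tablet2 below 0.0285 m or distance between tablet1 and tablet3 below 0.0285 m or distance between tablet1 and tablet4 below 0.0285 m) and (distance between tablet2 and tablet1 below 0.0285 m or distance between tablet2 and tablet3 below 0.0285 m or distance between tablet2 and tablet4 below 0.0285 m) and (distance between tablet3 and tablet1 below 0.0285 m or distance between tablet3 and tablet2 below 0.0285 m or distance between tablet3 and tablet4 below 0.0285 m) and (distance between tablet4 and tablet1 below 0.0285 m or distance between tablet4 and tablet2 below 0.0285 m or distance between tablet4 and tablet3 below 0.0285 m) and value of joint lid below 0.05 rad and y of pin in the frame of pin_seat below 0.003 m and distance between pin and pin_seat below 0.006 m and angle between the x axis of pin and the y axis of cartridge, either way round below 0.12 rad and linear speed of each of pin, rammer below 0.03 m/s and horizontal distance between rammer and holder below 0.014 m and angle between rammer's own z axis and vertical below 0.12 rad and z of rammer in the frame of holder below 0.012 m); the robot touches nothing.
It fails at once if another thing on the bench (dish, jar, spoon, oil bottle, cup, shaker) is shoved more than 40 mm (distance of any of dish, jar, spoon, oil, scoop_cup, shaker from where it was at the start of the episode above 0.04 m).
Of tablet1, tablet2, tablet3, tablet4 only 2 to 4 are there at a start; the rules pass over those that are not, and their reading is None.
At some moment in a run one of tablet1, tablet2, tablet3, tablet4 may be knocked a few centimetres aside while the robot is not near it.
It also fails if it takes over 210 s, if anything falls off the work surface, if the arm or the gripper's body presses on something with over 40 N, if the wrist force passes 120 N, or if a joint passes its speed limit or range.

### The arm

A 6-joint arm with a two-finger parallel gripper is mounted at the origin on the work surface. World frame = base frame: x ahead of the robot, y to its left, z up, the work surface at z = 0. Lengths are in m, angles in rad, forces in N, time in s.
With the tool pointing down it reaches from about 0.375 to 0.9 m from the base axis. Payload 3.1 kg.
Tool frame: the origin (TCP) lies midway between the tips of the shut fingers; the grasp point (between the pads) lies robot.grip_point_offset behind it (robot.grip_point_offset is the distance from the TCP to the grasp point, in m); z points along the fingers, y is the direction in which the jaws open and shut (so a half turn about z gives the same grasp; the last joint's range is limited). The gripper opens to 87 mm and grips with 3 to 60 N. Pads are 19 mm wide; open, the fingers measure 117 mm over their backs; the gripper's body (75 mm by 190 mm) begins 51 mm behind the grasp point.
Start: joints at [-1.331, 0.527, 1.433, -0, 1.181, -0.178], TCP at [0.254, -0.571, 0.223] pointing down, gripper open.
Joint ranges: [-3.08, 3.08], [-0.75, 2.2], [0.22, 2.44], [-1.43, 4.57], [0, 2.65], [-2.85, 2.85]. Speed limits (rad/s): [2.79, 2.79, 3.14, 3.14, 3.14, 3.14].

### API

Orientations are given as a unit quaternion [x, y, z, w].
In Python, from rig import robot, cams, hand_in gives the robot as it stands. The module is installed in compiled form; this text tells all that it offers.
- The arm moves only by the tool send_rows, never from a script. Its argument "steps" is one flat list of numbers, 5 for each row, row after row: the finger opening in m, from 0 to 0.087, then the shift along the tool's x, y, z in m, then the turn about the tool's z in rad. A call has 1 to 8 rows; each row is the pose to reach, as a shift and turn from the pose measured when the call began, along the tool's axes at that moment; what a row does not reach only later rows make up. A row lasts 1/8 s, in which the tool goes at most 62.5 mm and 10.7 degrees, less where a joint would pass 70% of its speed; a pose out of reach is approached as far as the arm can. A call with a gripper value outside its range is refused whole. The fingers move at their own pace and stop on an object; "force" is the grip in N (left out, the last holds). Time passes only in rows, so rows that repeat a pose let the fingers close. It gives the time, the measured TCP pose, the force and the opening at its end, in the units of the state.
- robot.get_obs(): the state, without advancing time (a new reading comes with each control period).
- cams.camera(name): name is "scene" or "top" or "wrist"; returns a dict with "color" (384x512x3 uint8, red, green, blue), "range_z" (384x512 float32, m along the optical axis (not along the pixel's ray), 0 where there is no reading), "intrinsics" (3x3 intrinsics, pixels), "extrinsics" (4x4, takes a point from camera to world coordinates). Camera axes: x right, y down, z forward; pixel columns grow to the right and rows downward; lengths in m; the calibration is good to about 2 mm. The wrist camera is an equidistant fisheye: a pixel r from the principal point sees the ray r / f radians off the axis. A picture is of the moment at which its call begins.
- hand_in(): hands the job in, once; it reports no verdict.
The state is a dict: "time": time; "q": joint angles; "joint_velocities": joint speeds; "joint_torque": joint torques, N m; "position": TCP position; "tool_rot": TCP orientation; "ft_force": force on the tool from outside, world axes, zero at the start; "moment": the same for the moment, N m; "grip_width": finger opening in m.
Only numpy, scipy, OpenCV 4.12 (cv2) and the standard library are available. Lean on these libraries where they do the work, as an engineer would, in place of code of your own. Each camera call takes 0.05 s, during which the arm holds its last target.

## Working session

There is one attempt and no reset: what is moved stays moved. The work goes in short steps, Python scripts to look and compute and a tool call to move; the robot and the scene stay as the last step left them, time stands still between calls to the robot, and variables do not carry over. Pictures are saved under pics/ and viewed, and the job is handed in when it is done.

Besides the shell and the picture viewer there is one more tool, called after "Request:" by a JSON object that holds its "fn" and its "kwargs", one argument or row to a line. send_rows: Moves the arm, as the interface text tells. Its arguments: {"type":"object","properties":{"steps":{"type":"array","items":{"type":"number"}},"force":{"type":"number"}},"required":["steps"]}

```bash
mkdir -p pics; ls; python3 - <<'E'
from rig import robot,cams
import cv2,numpy as np
o=robot.get_obs(); print({k:np.round(v,3) for k,v in o.items()}, robot.grip_point_offset)
for n in ["scene","top","wrist"]:
    c=cams.camera(n); cv2.imwrite(f"pics/{n}0.png",c["color"][:,:,::-1]); np.savez(f"{n}0.npz",**c)
    print(n,c["intrinsics"].round(1).tolist(),c["extrinsics"].round(3).tolist())
E
```

```text
pics
{'time': np.float64(0.0), 'q': array([-1.332,  0.528,  1.434, -0.   ,  1.181, -0.178]), 'joint_velocities': array([ 0.001, -0.   ,  0.   ,  0.002,  0.001,  0.001]), 'joint_torque': array([ -0.   , -44.004, -17.659,   0.063,   0.058,  -0.   ]), 'position': array([ 0.253, -0.571,  0.222]), 'tool_rot': array([ 0.978,  0.207, -0.   , -0.001]), 'ft_force': array([ 0.233,  0.748, -0.35 ]), 'moment': array([ 0.07 , -0.017,  0.011]), 'grip_width': np.float64(0.087)} 0.0187
scene [[395.6, 0.0, 249.3], [0.0, 395.6, 188.6], [0.0, 0.0, 1.0]] [[0.885, 0.287, -0.367, 0.871], [0.466, -0.575, 0.673, -0.695], [-0.019, -0.766, -0.642, 0.805], [0.0, 0.0, 0.0, 1.0]]
top [[377.3, 0.0, 255.5], [0.0, 377.3, 189.3], [0.0, 0.0, 1.0]] [[0.021, -0.977, 0.213, 0.231], [-1.0, -0.02, 0.01, 0.005], [-0.005, -0.213, -0.977, 1.267], [0.0, 0.0, 0.0, 1.0]]
wrist [[297.3, 0.0, 258.3], [0.0, 297.3, 189.3], [0.0, 0.0, 1.0]] [[0.406, -0.878, -0.253, 0.324], [-0.914, -0.39, -0.111, -0.539], [-0.001, 0.276, -0.961, 0.383], [0.0, 0.0, 0.0, 1.0]]
```

View pics/scene0.png

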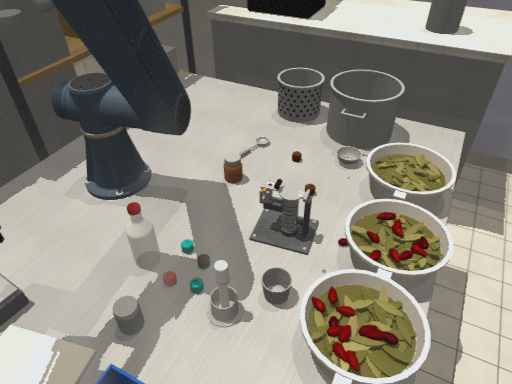

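View pics/top0.png

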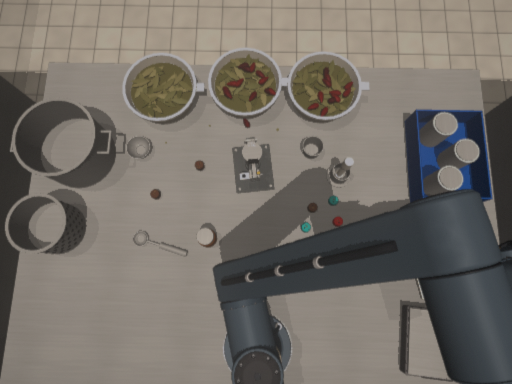

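View pics/wrist0.png

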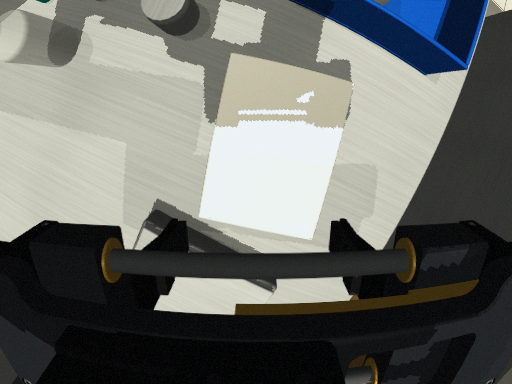

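```bash
cat > h.py <<'E'
import cv2,numpy as np
def load(n): return dict(np.load(n))
def pt(c,u,v,z=None):
    """pixel->world; z: plane height, else range"""
    K=c["intrinsics"];E=c["extrinsics"]
    d=np.array([(u-K[0,2])/K[0,0],(v-K[1,2])/K[1,1],1.])
    if z is None: s=c["range_z"][int(round(v)),int(round(u))]
    else:
        w=E[:3,:3]@d; s=(z-E[2,3])/w[2]
    return E[:3,:3]@(d*s)+E[:3,3]
def proj(c,p):
    E=c["extrinsics"];K=c["intrinsics"]
    q=E[:3,:3].T@(np.asarray(p)-E[:3,3]); return K[0,0]*q[0]/q[2]+K[0,2],K[1,1]*q[1]/q[2]+K[1,2]
def cloud(c):
    K=c["intrinsics"];E=c["extrinsics"];z=c["range_z"]
    v,u=np.mgrid[:z.shape[0],:z.shape[1]]
    P=np.stack([(u-K[0,2])/K[0,0]*z,(v-K[1,2])/K[1,1]*z,z],-1)
    return P@E[:3,:3].T+E[:3,3]
E
python3 - <<'E'
from h import *
s=load("scene0.npz");t=load("top0.npz")
def crop(c,x0,y0,x1,y1,k,f): cv2.imwrite(f,cv2.resize(c["color"][y0:y1,x0:x1,::-1],None,fx=k,fy=k,interpolation=cv2.INTER_CUBIC))
crop(s,240,130,340,250,5,"pics/c1.png"); crop(t,120,120,360,260,3.3,"pics/c2.png"); crop(s,120,200,300,340,4,"pics/c3.png")
for n,c,L in [("s",s,[(296,154),(310,186),(204,258),(187,244),(197,283),(170,276),(221,268),(343,241)]),("t",t,[(155,193),(199,165),(312,207),(306,227),(333,200),(338,221),(349,162),(205,236),(312,146)])]:
    for p in L: print(n,p,pt(c,*p).round(3),pt(c,*p,.026).round(3))
E
```

```text
s (296, 154) [0.484 0.351 0.029] [0.483 0.355 0.026]
s (310, 186) [0.587 0.214 0.027] [0.587 0.216 0.026]
s (204, 258) [ 0.45  -0.173  0.026] [ 0.45  -0.173  0.026]
s (187, 244) [ 0.385 -0.154  0.028] [ 0.384 -0.153  0.026]
s (197, 283) [ 0.478 -0.247  0.027] [ 0.477 -0.246  0.026]
s (170, 276) [ 0.408 -0.259  0.027] [ 0.407 -0.258  0.026]
s (221, 268) [ 0.572 -0.274  0.168] [ 0.505 -0.181  0.026]
s (343, 241) [0.745 0.047 0.02 ] [0.746 0.041 0.026]
t (155, 193) [0.482 0.355 0.027] [0.482 0.355 0.026]
t (199, 165) [0.581 0.212 0.03 ] [0.583 0.212 0.026]
t (312, 207) [ 0.445 -0.172  0.025] [ 0.445 -0.172  0.026]
t (306, 227) [ 0.378 -0.152  0.022] [ 0.378 -0.152  0.026]
t (333, 200) [ 0.471 -0.244  0.021] [ 0.47  -0.243  0.026]
t (338, 221) [ 0.399 -0.256  0.031] [ 0.4   -0.257  0.026]
t (349, 162) [ 0.562 -0.266  0.165] [ 0.604 -0.3    0.026]
t (205, 236) [0.336 0.171 0.085] [0.341 0.18  0.026]
t (312, 146) [ 0.666 -0.177  0.005] [ 0.659 -0.174  0.026]
```

View pics/c1.png

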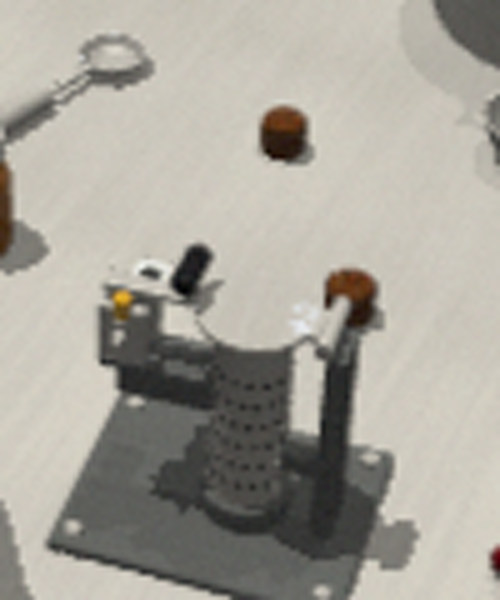

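View pics/c2.png

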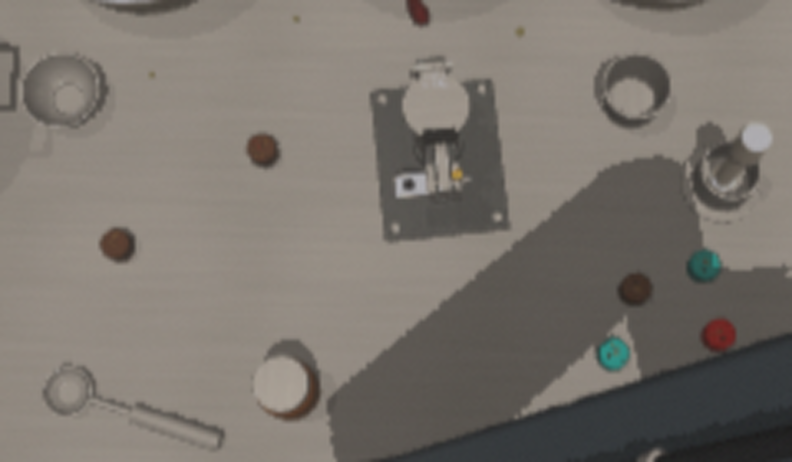

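View pics/c3.png

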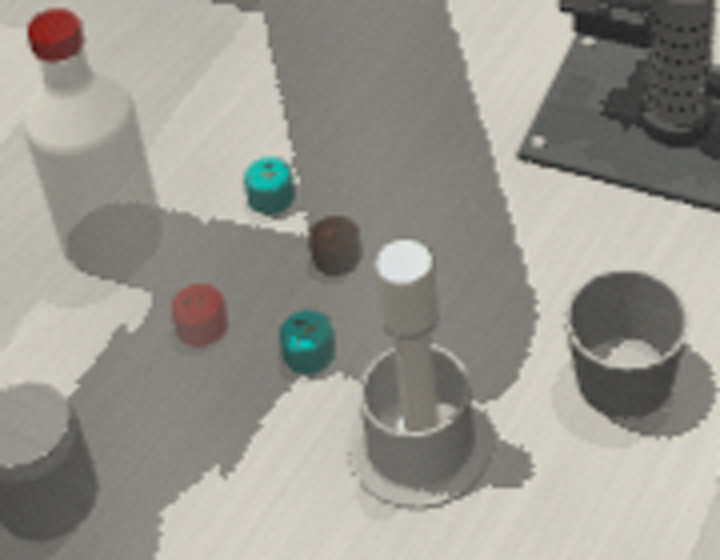

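```bash
cat >> h.py <<'E'
def goto(p,yaw,o=None):
    """print tool-frame shift to world p with tool-x yaw (mod pi)"""
    from rig import robot
    from scipy.spatial.transform import Rotation as R
    o=o or robot.get_obs(); Rt=R.from_quat(o["tool_rot"]).as_matrix()
    d=Rt.T@(np.asarray(p)-o["position"]); y0=np.arctan2(Rt[1,0],Rt[0,0])
    t=-(yaw-y0); t=(t+np.pi/2)%np.pi-np.pi/2
    print("pos",o["position"].round(4),"yaw",round(float(y0),4),"q6",round(float(o["q"][5]),2),"shift",d.round(4),"turn",round(float(t),4))
E
python3 - <<'E'
from h import *
for n in "scene","top":
    c=load(n+"0.npz");P=cloud(c)
    # holder/rammer top
    m=(P[...,2]>.155)&(P[...,2]<.175)&(np.hypot(P[...,0]-.567,P[...,1]+.27)<.04)
    print(n,"rammer",m.sum(),P[m].mean(0).round(4),P[m].min(0).round(3),P[m].max(0).round(3))
    m=(P[...,2]>.045)&(P[...,2]<.062)&(np.hypot(P[...,0]-.567,P[...,1]+.27)<.06)
    print(n,"holder rim",m.sum(),P[m].min(0).round(3),P[m].max(0).round(3))
    m=(P[...,2]>.138)&(P[...,2]<.156)&(np.hypot(P[...,0]-.63,P[...,1]-.04)<.12)
    print(n,"lid",m.sum(),P[m].mean(0).round(4),P[m].min(0).round(3),P[m].max(0).round(3))
c=load("top0.npz")
q=[]
for u,v in [(372,95),(490,80),(508,228),(387,241)]:
    w=pt(c,u/3.3+120,v/3.3+120,.008); q.append(w); print(w.round(3))
q=np.array(q); print("ctr",q.mean(0), [np.linalg.norm(q[i]-q[i-1]).round(3) for i in range(4)])
d=(q[0]+q[1]-q[2]-q[3])[:2]; print("yaw x",np.arctan2(d[1],d[0]))
E
```

```text
scene rammer 173 [ 0.5688 -0.27    0.165 ] [ 0.552 -0.282  0.156] [ 0.582 -0.253  0.169]
scene holder rim 241 [ 0.535 -0.299  0.045] [ 0.596 -0.236  0.062]
scene lid 539 [0.5922 0.0262 0.1487] [ 0.518 -0.003  0.138] [0.649 0.062 0.155]
top rammer 78 [ 0.5626 -0.2648  0.1641] [ 0.548 -0.279  0.156] [ 0.579 -0.251  0.17 ]
top holder rim 70 [ 0.532 -0.296  0.045] [ 0.592 -0.236  0.062]
top lid 420 [0.5873 0.03   0.1472] [0.512 0.001 0.138] [0.642 0.061 0.154]
[0.649 0.1   0.008]
[ 0.668 -0.025  0.008]
[ 0.508 -0.045  0.008]
[0.491 0.079 0.008]
ctr [0.57900583 0.02739396 0.008     ] [np.float64(0.159), np.float64(0.126), np.float64(0.162), np.float64(0.126)]
yaw x 0.13059187468350963
```

```bash
python3 - <<'E'
from h import *
goto([.56,.03,.33],.13+np.pi/2)
E
```

```text
pos [ 0.2535 -0.5707  0.2218] yaw 0.4178 q6 -0.18 shift [ 0.5239 -0.4248 -0.1073] turn -1.283
```

Request:
{"fn": "send_rows", "kwargs": {
  "steps": [0.087,0,0,-0.06,0,0.087,0.04,-0.03,-0.1,-0.15,0.087,0.085,-0.065,-0.107,-0.3,0.087,0.13,-0.1,-0.107,-0.48,0.087,0.175,-0.14,-0.107,-0.66,0.087,0.22,-0.175,-0.107,-0.84,0.087,0.265,-0.21,-0.107,-1.02,0.087,0.31,-0.25,-0.107,-1.2],
  "force": 30
}}

```text
time: 1.15
position: [0.4361, -0.215, 0.3292]
tool_rot: [0.688, 0.725, 0.001, -0.001]
ft_force: [0.8, 0.6, 0.3]
grip_width: 0.0876
```

```bash
python3 - <<'E'
from h import *
goto([.56,.03,.33],.13+np.pi/2)
E
```

```text
pos [ 0.4361 -0.215   0.3292] yaw 1.6232 q6 -0.74 shift [ 0.2381  0.1366 -0.0004] turn -0.0776
```

Request:
{"fn": "send_rows", "kwargs": {
  "steps": [0.087,0.05,0.028,0,-0.04,0.087,0.1,0.056,0,-0.078,0.087,0.15,0.084,0,-0.078,0.087,0.2,0.112,0,-0.078,0.087,0.238,0.137,0,-0.078,0.087,0.238,0.137,0,-0.078]
}}

```text
time: 1.9
position: [0.5612, 0.0327, 0.329]
tool_rot: [0.658, 0.753, 0.001, -0.001]
ft_force: [0.1, -1.0, -0.0]
grip_width: 0.0871
```

```bash
cat > snap.py <<'E'
import sys
from rig import cams
from h import *
tag=sys.argv[1]
for n in sys.argv[2:]:
    c=cams.camera(n); cv2.imwrite(f"pics/{n}{tag}.png",c["color"][:,:,::-1]); np.savez(f"{n}{tag}.npz",**c)
E
python3 snap.py 1 scene top wrist; python3 - <<'E'
from h import *
goto([.56,.03,.33],.13+np.pi/2)
print(load("wrist1.npz")["extrinsics"].round(4))
E
```

```text
pos [0.5598 0.0294 0.3292] yaw 1.701 q6 -0.28 shift [ 0.0006  0.0003 -0.0008] turn 0.0003
[[ 0.9913  0.1264  0.0353  0.5515]
 [ 0.1312 -0.9528 -0.2739  0.1062]
 [-0.001   0.2762 -0.9611  0.4906]
 [ 0.      0.      0.      1.    ]]
```

View pics/wrist1.png

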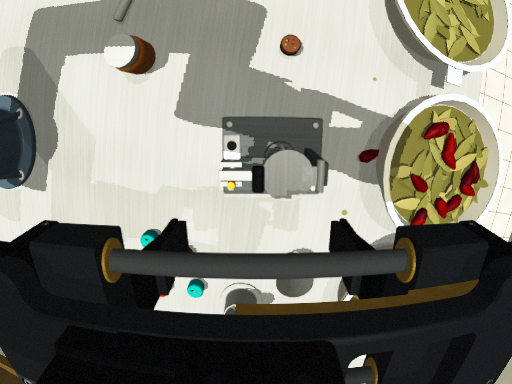

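View pics/top1.png

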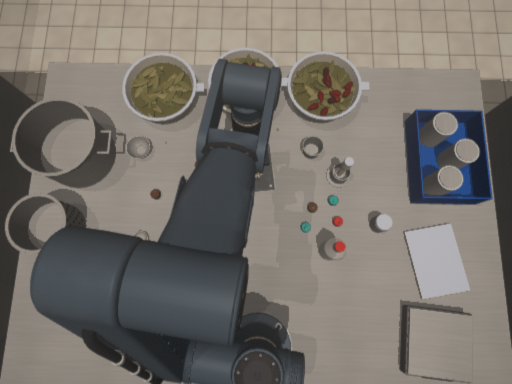

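View pics/scene1.png

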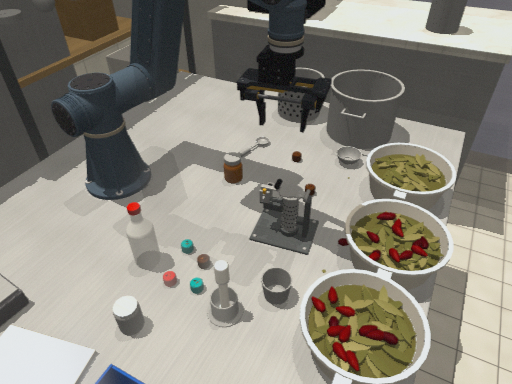

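```bash
cat >> h.py <<'E'
def fray(c,u,v):
    K=c["intrinsics"];E=c["extrinsics"]
    x=(u-K[0,2])/K[0,0];y=(v-K[1,2])/K[1,1];r=np.hypot(x,y)
    s=np.sin(r)/r if r>1e-9 else 1.
    return E[:3,:3]@np.array([x*s,y*s,np.cos(r)])
def fpt(c,u,v,z):
    w=fray(c,u,v);o=c["extrinsics"][:3,3]; return o+w*(z-o[2])/w[2]
def fproj(c,p):
    E=c["extrinsics"];K=c["intrinsics"]
    q=E[:3,:3].T@(np.asarray(p,float)-E[:3,3]); a=np.arctan2(np.hypot(q[0],q[1]),q[2]);h=np.hypot(q[0],q[1])
    return K[0,0]*a*q[0]/h+K[0,2],K[1,1]*a*q[1]/h+K[1,2]
def crop(c,x0,y0,x1,y1,k,f): cv2.imwrite(f,cv2.resize(c["color"][y0:y1,x0:x1,::-1],None,fx=k,fy=k,interpolation=cv2.INTER_CUBIC))
E
python3 - <<'E'
from h import *
c=load("wrist1.npz"); crop(c,210,105,340,205,6,"pics/c4.png")
E
```

```text
(no output)
```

View pics/c4.png

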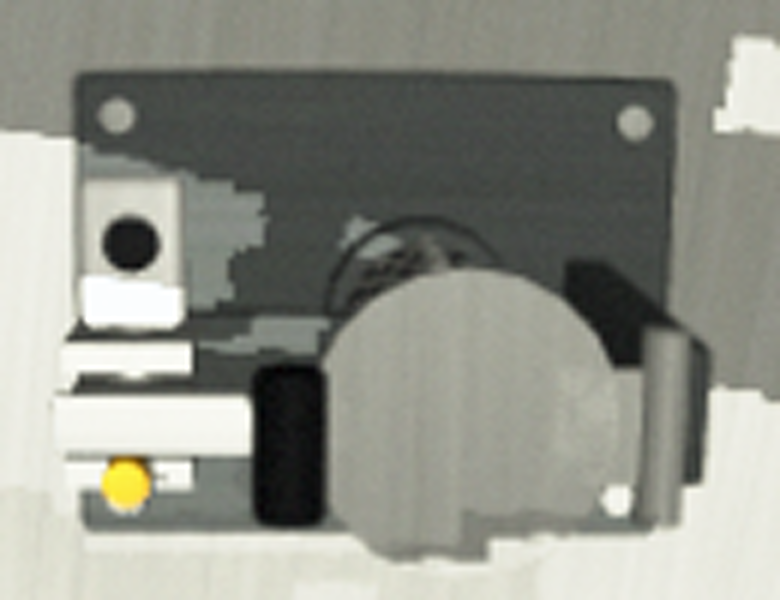

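```bash
python3 - <<'E'
from h import *
c=load("wrist1.npz"); f=lambda u,v,z: fpt(c,210+u/6,105+v/6,z)
disc=f(471,415,.148); bar=f(289.5,445,.164); 
pg=f(133,253,.127); pc=[f(*a,.127) for a in[(82,178),(186,178),(186,328),(82,328)]]
sc=[f(*a,.008) for a in [(117,116),(635,123)]]
pl=[f(*a,.008) for a in [(76,73),(677,82)]]
print("disc",disc,"bar",bar,"pingrip",pg)
print("pin corners",np.array(pc).round(4).tolist())
d=sc[1]-sc[0];print("yaw screws",np.arctan2(d[1],d[0]),np.linalg.norm(d)); d=pl[1]-pl[0];print("yaw plate",np.arctan2(d[1],d[0]),np.linalg.norm(d))
d=disc-bar;print("yaw disc-bar",np.arctan2(d[1],d[0]),np.linalg.norm(d[:2]),"(35)")
d=pc[1]-pc[0]+pc[2]-pc[3];print("yaw pin",np.arctan2(d[1],d[0]),np.linalg.norm(d)/2)
d=-pc[1]-pc[0]+pc[2]+pc[3];print("pin len",np.linalg.norm(d)/2)
R=lambda a:np.array([[np.cos(a),-np.sin(a)],[np.sin(a),np.cos(a)]])
y=.131
print("pin rel disc",R(-y)@(pg-disc)[:2],"expect -68,31")
# predictions from disc for scene/top
ax=disc[:2]
for n in "scene0","top0":
    cc=load(n+".npz")
    print(n,"disc px",proj(cc,[*ax,.148]),"bar",proj(cc,bar),"pin",proj(cc,pg))
E
```

```text
disc [0.59716158 0.03174998 0.148     ] bar [0.56187272 0.0249012  0.164     ] pingrip [0.52579259 0.05190933 0.127     ]
pin corners [[0.5136, 0.0661, 0.127], [0.5348, 0.0687, 0.127], [0.5385, 0.0377, 0.127], [0.517, 0.035, 0.127]]
yaw screws 0.12512146523998546 0.14061041787287937
yaw plate 0.12444189526023916 0.16303987206810777
yaw disc-bar 0.19169457449890898 0.035947316264265596 (35)
yaw pin 0.1234933775614353 0.021515292843794675
pin len 0.031278709355771664
pin rel disc [-0.06812416  0.02930924] expect -68,31
scene0 disc px (np.float64(291.50511386587806), np.float64(191.38471077891043)) bar (np.float64(277.9801233538556), np.float64(184.16492631627563)) pin (np.float64(269.5547330306652), np.float64(185.31788770503186))
top0 disc px (np.float64(251.30145922518113), np.float64(150.78241970256883)) bar (np.float64(253.18914034999264), np.float64(160.2469332855702)) pin (np.float64(244.40964762515154), np.float64(174.60557754236217))
```

```bash
python3 - <<'E'
from h import *
goto([.5257,.0538,.118],.125+np.pi/2)
E
```

```text
pos [0.5598 0.0294 0.3292] yaw 1.701 q6 -0.28 shift [ 0.0283 -0.0303  0.2112] turn 0.0053
```

Request:
{"fn": "send_rows", "kwargs": {
  "steps": [0.045,0.028,-0.03,0,0.005,0.045,0.028,-0.03,0.05,0.005,0.045,0.028,-0.03,0.1,0.005,0.045,0.028,-0.03,0.14,0.005,0.045,0.028,-0.03,0.16,0.005,0.045,0.028,-0.03,0.16,0.005]
}}

```text
time: 2.8
position: [0.5246, 0.0522, 0.168]
tool_rot: [0.662, 0.749, -0.001, -0.003]
ft_force: [-0.5, -1.0, 0.1]
grip_width: 0.0457
```

```bash
python3 snap.py 2 wrist scene; python3 - <<'E'
from h import *
goto([.5257,.0538,.118],.125+np.pi/2)
crop(load("scene2.npz"),230,130,340,220,7,"pics/c5.png")
E
```

```text
pos [0.5266 0.0524 0.17  ] yaw 1.6945 q6 -0.24 shift [ 0.0014 -0.0007  0.052 ] turn -0.0013
```

View pics/wrist2.png

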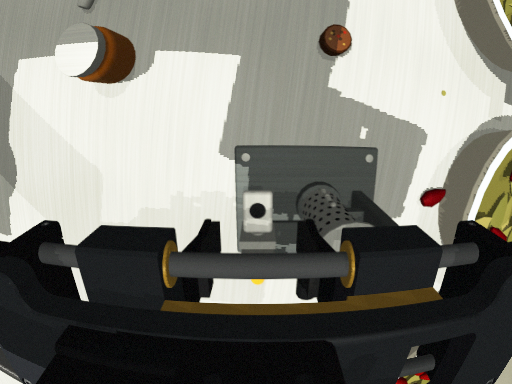

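View pics/c5.png

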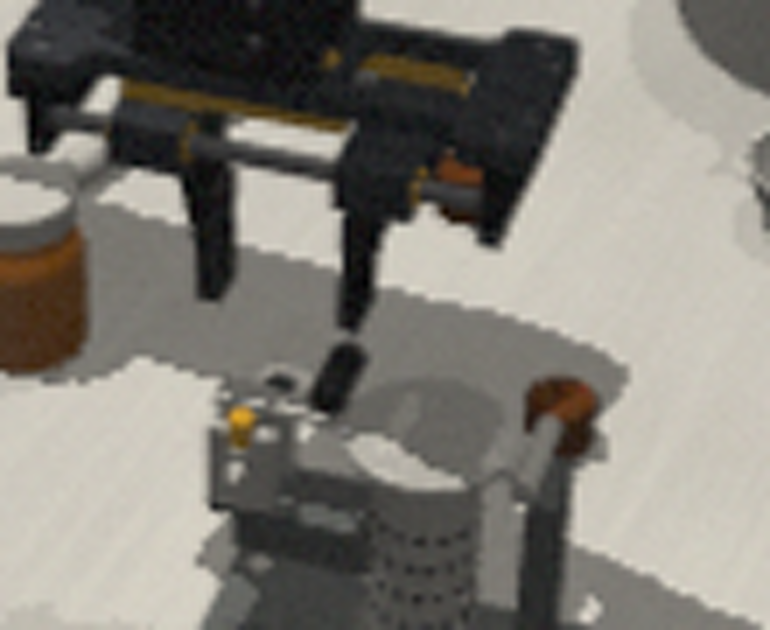

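Request:
{"fn": "send_rows", "kwargs": {
  "steps": [0.045,0.001,-0.0005,0.03,0,0.045,0.001,-0.0005,0.052,0,0.045,0.001,-0.0005,0.052,0,0.03,0.001,-0.0005,0.052,0,0.015,0.001,-0.0005,0.052,0,0.015,0.001,-0.0005,0.052,0,0.015,0.001,-0.0005,0.052,0],
  "force": 30
}}

```text
time: 3.78
position: [0.5244, 0.0536, 0.1184]
tool_rot: [0.662, 0.75, -0.001, -0.002]
ft_force: [-4.2, 0.6, 4.5]
grip_width: 0.0217
```

```bash
python3 snap.py 3 wrist scene; python3 - <<'E'
from h import *
from rig import robot
o=robot.get_obs();print(o["ft_force"],o["moment"],o["grip_width"])
goto([.5257,.0538,.118],.125+np.pi/2)
crop(load("scene3.npz"),230,130,340,220,7,"pics/c6.png")
E
```

```text
[-5.46272063  0.43728416  5.84149706] [-0.05103951  0.74362925 -0.11672549] 0.021294447408762518
pos [0.5245 0.0536 0.1183] yaw 1.6946 q6 -0.24 shift [0.0001 0.0013 0.0003] turn -0.0012
```

View pics/c6.png

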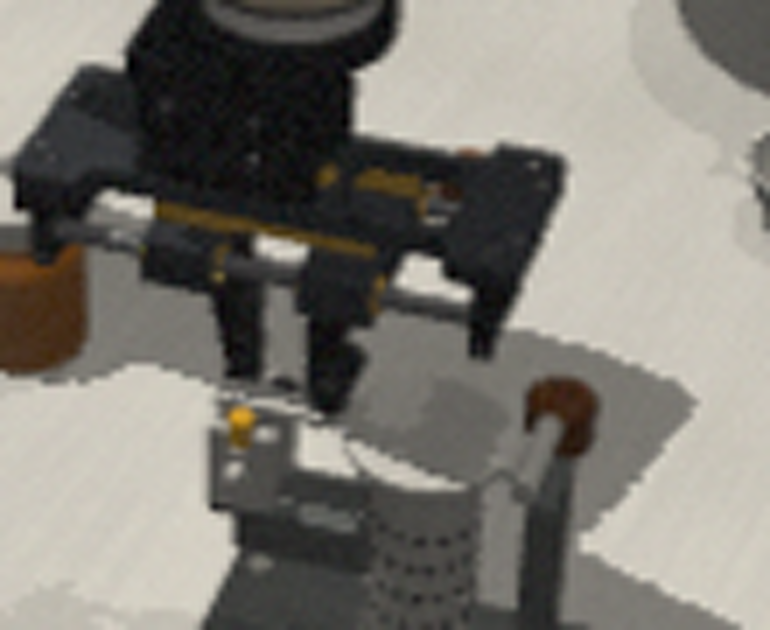

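Request:
{"fn": "send_rows", "kwargs": {
  "steps": [0.015,0,0,0,0,0.015,0,0,0,0],
  "force": 40
}}

```text
time: 4.12
position: [0.5244, 0.0536, 0.1185]
tool_rot: [0.662, 0.75, -0.001, -0.002]
ft_force: [-3.6, 0.2, 4.0]
grip_width: 0.0216
```

```bash
python3 - <<'E'
from h import *
from rig import robot
o=robot.get_obs();print(o["ft_force"],o["moment"],o["grip_width"])
goto([.5257,.0538,.118],.125+np.pi/2)
E
```

```text
[-3.60951171  0.24535849  4.03316757] [-0.08398114  0.38708347 -0.06890938] 0.021614236765301918
pos [0.5244 0.0536 0.1185] yaw 1.6946 q6 -0.24 shift [0.0001 0.0013 0.0005] turn -0.0011
```

Request:
{"fn": "send_rows", "kwargs": {
  "steps": [0.015,0,-0.001,-0.001,0,0.015,0,-0.001,-0.001,0]
}}

```text
time: 4.38
position: [0.5242, 0.0535, 0.1193]
tool_rot: [0.662, 0.749, -0.0, -0.001]
ft_force: [0.9, 1.0, -1.4]
grip_width: 0.0211
```

```bash
python3 - <<'E'
from h import *
from rig import robot
o=robot.get_obs();print(o["ft_force"],o["moment"],o["grip_width"])
goto([.5257,.0538,.118],.125+np.pi/2)
E
```

```text
[ 0.90528979  0.98750945 -1.37564113] [ 0.10106685 -0.15269806 -0.00888656] 0.02114659523587098
pos [0.5242 0.0535 0.1193] yaw 1.6945 q6 -0.24 shift [0.0001 0.0015 0.0013] turn -0.0013
```

Request:
{"fn": "send_rows", "kwargs": {
  "steps": [0.015,0.005,0,0,0,0.015,0.01,0,0,0,0.015,0.02,0,0,0,0.015,0.03,0,0,0,0.015,0.04,0,0,0,0.015,0.05,0,0,0,0.015,0.06,0,0,0,0.015,0.07,0,0,0]
}}

```text
time: 5.38
position: [0.5155, 0.1237, 0.1194]
tool_rot: [0.662, 0.75, -0.0, -0.001]
ft_force: [0.4, -0.4, 0.2]
grip_width: 0.0213
```

```bash
python3 snap.py 4 wrist scene; python3 - <<'E'
from h import *
from rig import robot
o=robot.get_obs();print(o["ft_force"],o["moment"],o["grip_width"])
goto([.5257,.0538,.118],.125+np.pi/2)
crop(load("scene4.npz"),230,130,340,220,7,"pics/c7.png")
E
```

```text
[ 0.72073336  0.06580515 -1.31167732] [ 0.03416054 -0.06079586 -0.02599145] 0.02112002659108608
pos [0.5152 0.124  0.1194] yaw 1.6958 q6 -0.1 shift [-0.0709  0.0016  0.0013] turn -0.0
```

View pics/c7.png

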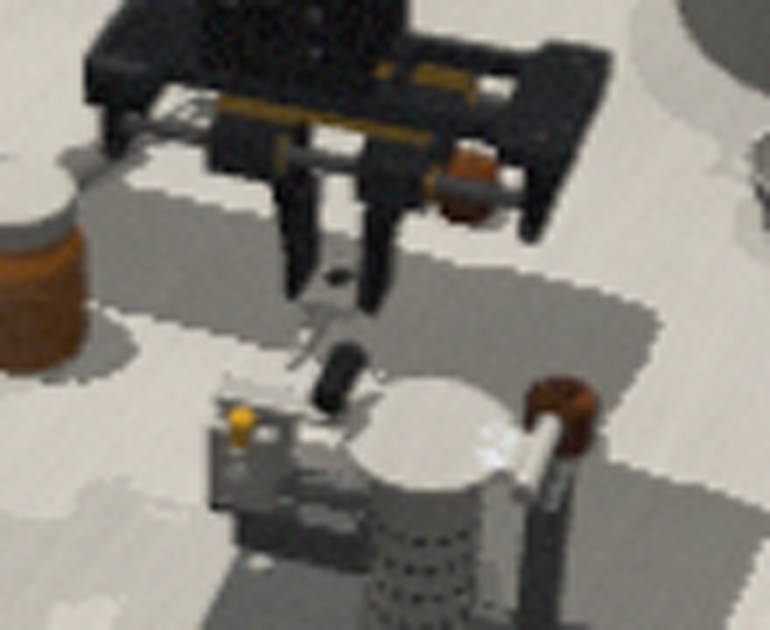

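View pics/wrist4.png

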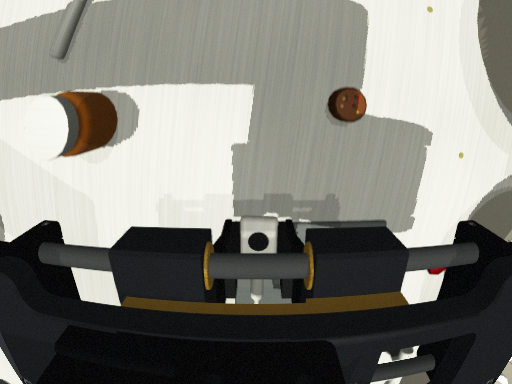

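```bash
python3 - <<'E'
from h import *
goto([.477,.172,.003],.125+np.pi/2)
E
```

```text
pos [0.5152 0.124  0.1194] yaw 1.6958 q6 -0.1 shift [ 0.0522 -0.0318  0.1165] turn -0.0
```

Request:
{"fn": "send_rows", "kwargs": {
  "steps": [0.015,0.03,-0.018,0.01,0,0.015,0.052,-0.032,0.04,0,0.015,0.052,-0.032,0.08,0,0.015,0.052,-0.032,0.1,0,0.015,0.052,-0.032,0.111,0,0.015,0.052,-0.032,0.116,0,0.015,0.052,-0.032,0.1165,0,0.015,0.052,-0.032,0.1165,0]
}}

```text
time: 6.48
position: [0.4774, 0.1718, 0.0037]
tool_rot: [0.662, 0.75, 0.0, -0.001]
ft_force: [-0.6, 0.9, -0.9]
grip_width: 0.0215
```

Request:
{"fn": "send_rows", "kwargs": {
  "steps": [0.03,0,0,0,0,0.045,0,0,0,0,0.045,0,0,-0.03,0,0.045,0,0,-0.08,0,0.045,0,0,-0.13,0,0.045,0,0,-0.19,0,0.045,0,0,-0.24,0,0.045,0,0,-0.24,0]
}}

```text
time: 7.48
position: [0.4802, 0.1719, 0.2482]
tool_rot: [0.662, 0.75, 0.004, 0.003]
ft_force: [1.1, 0.8, -1.2]
grip_width: 0.045
```

```bash
python3 snap.py 5 wrist scene; python3 - <<'E'
from h import *
goto([.5625,.0272,.27],.125)
crop(load("scene5.npz"),220,110,340,220,6,"pics/c8.png")
E
```

```text
pos [0.477  0.1714 0.244 ] yaw 1.6957 q6 -0.0 shift [-0.1536  0.0668 -0.0262] turn 1.5707
```

View pics/c8.png

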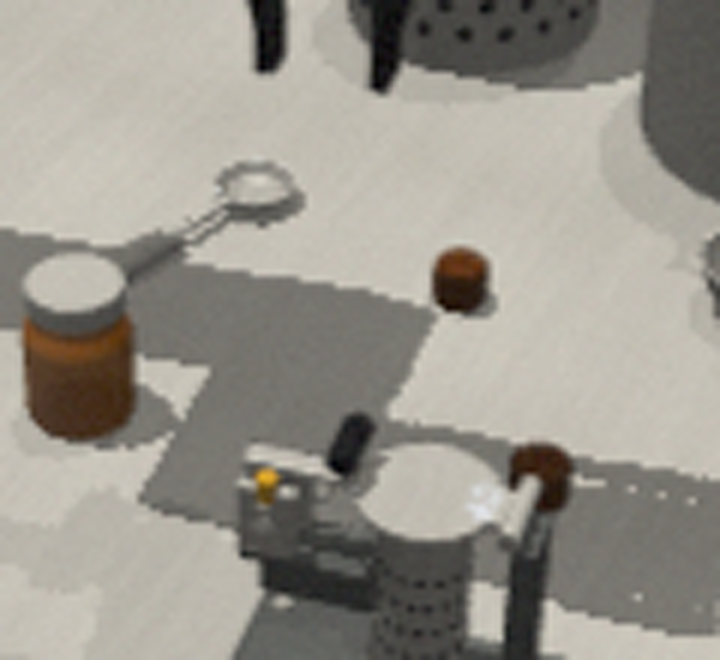

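View pics/wrist5.png

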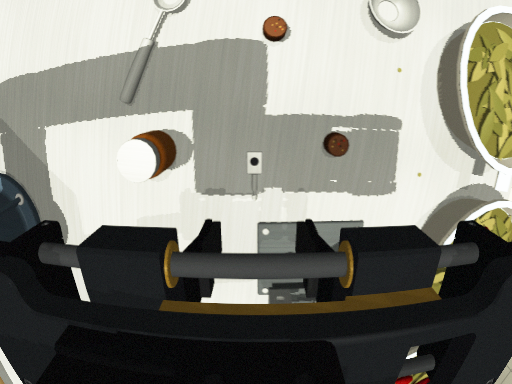

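Request:
{"fn": "send_rows", "kwargs": {
  "steps": [0.05,-0.02,0.009,0,-0.18,0.05,-0.04,0.018,0,-0.36,0.05,-0.06,0.027,0,-0.54,0.05,-0.08,0.036,0,-0.72,0.05,-0.1,0.045,0,-0.9,0.05,-0.12,0.054,0,-1.08,0.05,-0.14,0.063,0,-1.26,0.05,-0.153,0.067,0,-1.44]
}}

```text
time: 8.57
position: [0.5617, 0.0271, 0.2412]
tool_rot: [0.0, 1.0, 0.001, -0.002]
ft_force: [0.7, 0.4, 0.3]
grip_width: 0.0505
```

```bash
python3 - <<'E'
from h import *
goto([.5608,.0266,.2],.125)
E
```

```text
pos [0.5617 0.0271 0.2412] yaw 3.1409 q6 -1.72 shift [ 0.0007 -0.0006  0.0412] turn -0.1257
```

Request:
{"fn": "send_rows", "kwargs": {
  "steps": [0.05,0.001,0,0.02,-0.126,0.05,0.001,0,0.041,-0.126,0.05,0.001,0,0.041,-0.126]
}}

```text
time: 8.95
position: [0.5577, 0.0275, 0.1966]
tool_rot: [-0.062, 0.998, 0.002, -0.007]
ft_force: [-0.7, -0.8, 0.1]
grip_width: 0.0502
```

```bash
python3 snap.py 6 wrist scene; python3 - <<'E'
from h import *
goto([.5608,.0266,.157],.125)
crop(load("scene6.npz"),230,120,350,220,6,"pics/c9.png")
E
```

```text
pos [0.5599 0.0273 0.1991] yaw -3.0163 q6 -1.85 shift [-0.0011 -0.001   0.0421] turn 0.0003
```

View pics/c9.png

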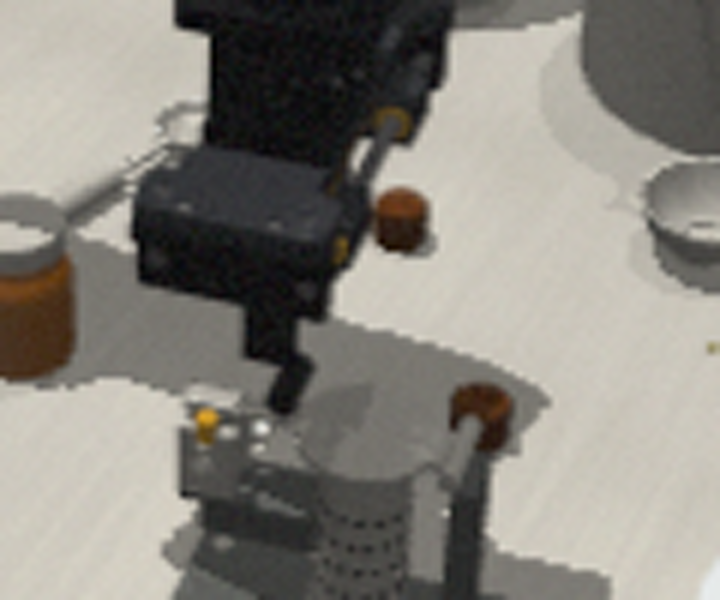

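View pics/wrist6.png

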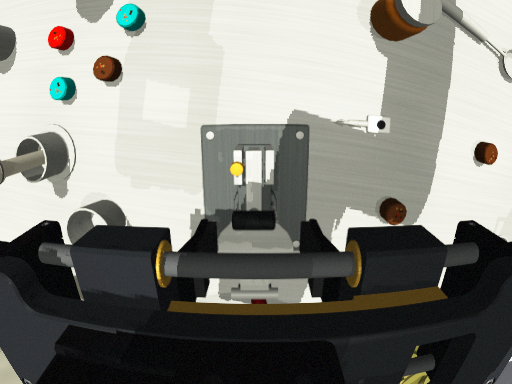

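```bash
python3 - <<'E'
from h import *
c=load("wrist6.npz")
for n,u,v,z in [("bar",253,220,.166),("tongue arm end",255,150,.148),("screw1",210,135,.008),("screw2",300,135,.008),("arm",257,180,.148)]: print(n,fpt(c,u,v,z).round(4))
crop(c,190,110,330,250,5,"pics/c10.png")
E
```

```text
bar [0.5608 0.0252 0.166 ]
tongue arm end [0.5146 0.0208 0.148 ]
screw1 [ 0.522  -0.0331  0.008 ]
screw2 [0.5089 0.0729 0.008 ]
arm [0.5364 0.0249 0.148 ]
```

View pics/c10.png

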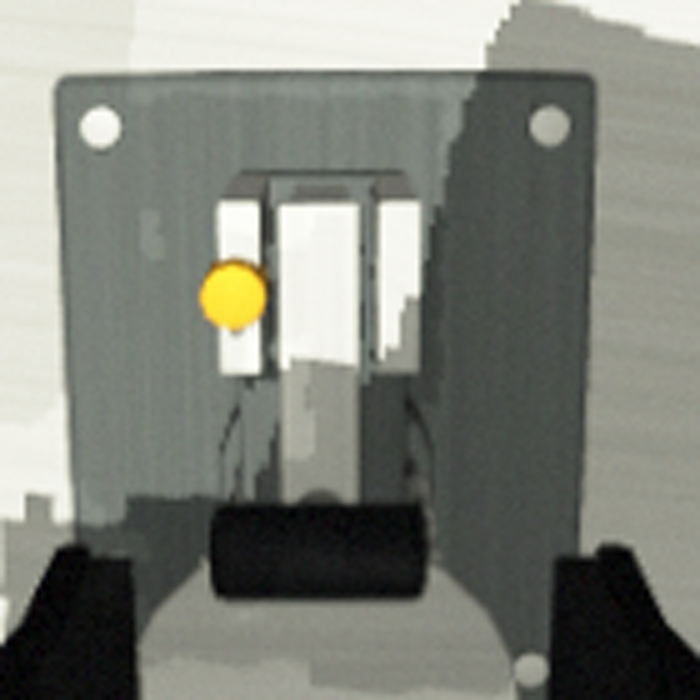

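```bash
python3 - <<'E'
from h import *
goto([.561,.0254,.157],.125)
E
```

```text
pos [0.5599 0.0273 0.1991] yaw -3.0163 q6 -1.85 shift [-0.0011 -0.0022  0.0421] turn 0.0003
```

Request:
{"fn": "send_rows", "kwargs": {
  "steps": [0.05,-0.001,-0.002,0.02,0,0.05,-0.001,-0.002,0.042,0,0.05,-0.001,-0.002,0.042,0,0.035,-0.001,-0.002,0.042,0,0.025,-0.001,-0.002,0.042,0,0.025,-0.001,-0.002,0.042,0],
  "force": 15
}}

```text
time: 9.8
position: [0.5616, 0.0247, 0.1581]
tool_rot: [-0.063, 0.998, 0.0, -0.002]
ft_force: [-0.1, -1.3, 2.4]
grip_width: 0.0298
```

```bash
python3 - <<'E'
from h import *
from rig import robot
o=robot.get_obs();print(o["ft_force"],o["grip_width"])
goto([.561,.0254,.157],.125)
p0=o["position"]
# arc: offsets in tool frame (tool x = -cart x, tool z=-z)
r=np.hypot(75,18);f0=np.arctan2(18,75)
for th in [0,.2,.4,.6,.8,1,1.2,1.4,1.6,1.75,1.85]:
    x=-r*np.cos(f0+th)+75; z=r*np.sin(f0+th)-18
    print(th,"tool x,z",round(-x/1e3,4),round(-z/1e3,4))
E
```

```text
[-0.12201711 -1.25769079  2.41676889] 0.02976578980271929
pos [0.5616 0.0247 0.1581] yaw -3.0154 q6 -1.85 shift [0.0005 0.0008 0.0011] turn 0.0012
0 tool x,z -0.0 -0.0
0.2 tool x,z -0.0051 -0.0145
0.4 tool x,z -0.0129 -0.0278
0.6 tool x,z -0.0233 -0.0392
0.8 tool x,z -0.0357 -0.0483
1 tool x,z -0.0496 -0.0548
1.2 tool x,z -0.0646 -0.0584
1.4 tool x,z -0.08 -0.059
1.6 tool x,z -0.0952 -0.0564
1.75 tool x,z -0.1061 -0.0526
1.85 tool x,z -0.113 -0.0491
```

Request:
{"fn": "send_rows", "kwargs": {
  "steps": [0.025,-0.002,-0.007,-0.0073,0,0.025,-0.0051,0,-0.0145,0,0.025,-0.0129,0,-0.0278,0,0.025,-0.0233,0,-0.0392,0,0.025,-0.0357,0,-0.0483,0,0.025,-0.0496,0,-0.0548,0,0.025,-0.0646,0,-0.0584,0,0.025,-0.0646,0,-0.0584,0],
  "force": 20
}}

```text
time: 10.8
position: [0.6266, 0.033, 0.2165]
tool_rot: [-0.063, 0.998, 0.001, -0.002]
ft_force: [-1.1, 0.8, 2.0]
grip_width: 0.0295
```

```bash
python3 snap.py 7 scene; python3 - <<'E'
from h import *
from rig import robot
o=robot.get_obs();print(o["ft_force"],o["grip_width"])
goto([.561,.0254,.157],.125)
crop(load("scene7.npz"),230,120,350,220,6,"pics/c11.png")
E
```

```text
[-0.43664871  0.57629691  1.56012391] 0.029395892619824424
pos [0.6258 0.0329 0.2165] yaw -3.0155 q6 -1.82 shift [0.0649 0.0007 0.0598] turn 0.0011
```

View pics/c11.png

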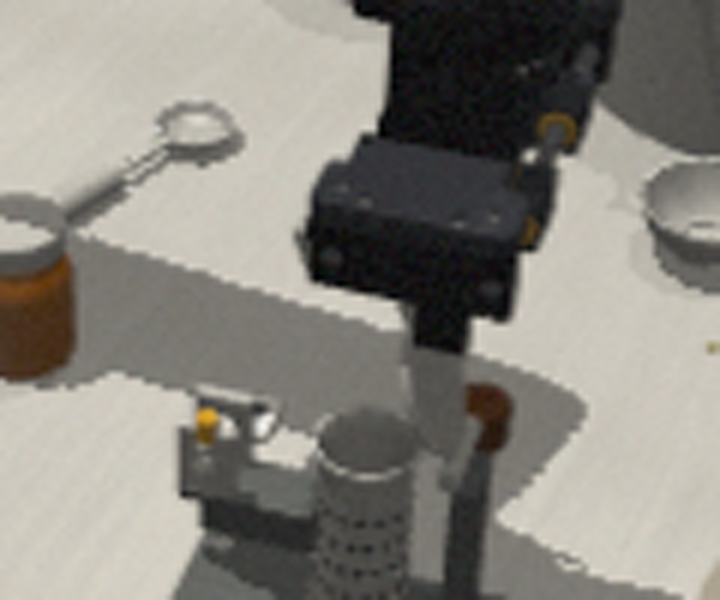

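Request:
{"fn": "send_rows", "kwargs": {
  "steps": [0.025,-0.008,0,-0.0005,0,0.025,-0.0154,0,-0.0006,0,0.025,-0.023,0,0.0005,0,0.025,-0.0306,0,0.002,0,0.025,-0.0415,0,0.0058,0,0.025,-0.0484,0,0.0093,0,0.025,-0.0484,0,0.0093,0]
}}

```text
time: 11.72
position: [0.6748, 0.0391, 0.2064]
tool_rot: [-0.063, 0.998, 0.001, -0.002]
ft_force: [0.9, 0.5, 1.5]
grip_width: 0.0296
```

```bash
python3 snap.py 8 scene; python3 - <<'E'
from h import *
from rig import robot
o=robot.get_obs();print(o["ft_force"],o["grip_width"])
goto([.561,.0254,.157],.125)
crop(load("scene8.npz"),230,120,350,220,6,"pics/c12.png")
E
```

```text
[0.54317479 0.02269731 0.27825206] 0.029645826801046122
pos [0.6743 0.0391 0.2067] yaw -3.0155 q6 -1.8 shift [0.1139 0.0006 0.0502] turn 0.0011
```

View pics/c12.png

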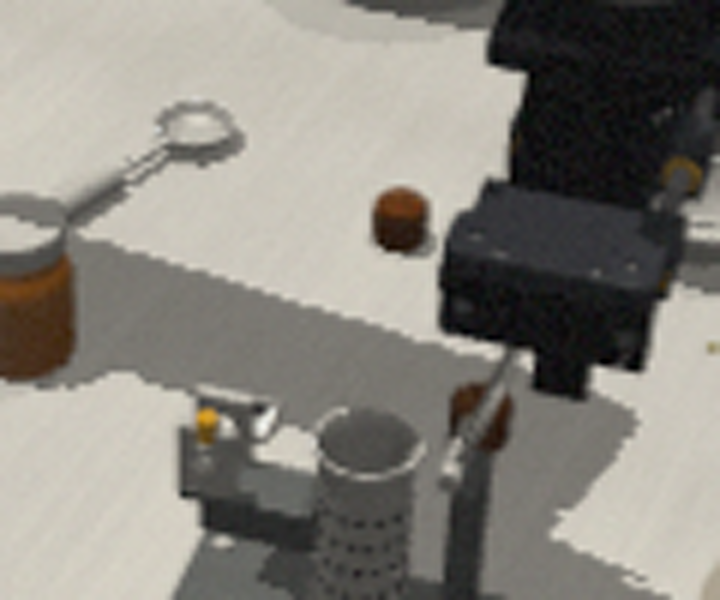

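Request:
{"fn": "send_rows", "kwargs": {
  "steps": [0.045,0,0,0,0,0.05,0,0,0,0,0.05,0,0,0,0,0.05,0,0,0,0,0.05,0,0,-0.04,0,0.05,0,0,-0.09,0,0.05,0.02,0,-0.12,0,0.05,0.04,0,-0.12,0]
}}

```text
time: 12.78
position: [0.6366, 0.0337, 0.3307]
tool_rot: [-0.063, 0.998, -0.0, 0.001]
ft_force: [-0.1, -0.3, 0.8]
grip_width: 0.0498
```

```bash
python3 snap.py 9 wrist scene; python3 - <<'E'
from h import *
from rig import robot
o=robot.get_obs();print(o["ft_force"],o["grip_width"])
goto([.561,.0254,.157],.125)
crop(load("scene9.npz"),230,120,350,220,6,"pics/c13.png")
E
```

```text
[-0.21057654  0.56403142  0.26901923] 0.0501205269210527
pos [0.6338 0.034  0.3281] yaw -3.0156 q6 -1.82 shift [0.0725 0.0004 0.1714] turn 0.001
```

View pics/c13.png

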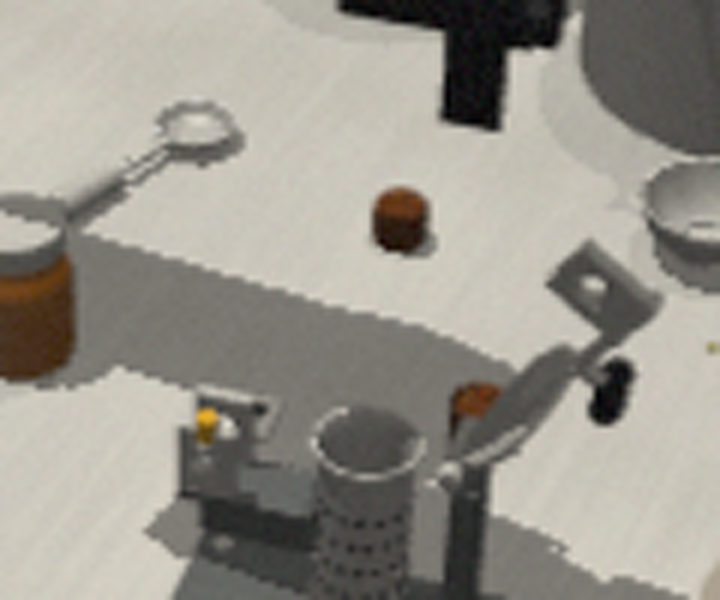

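View pics/wrist9.png

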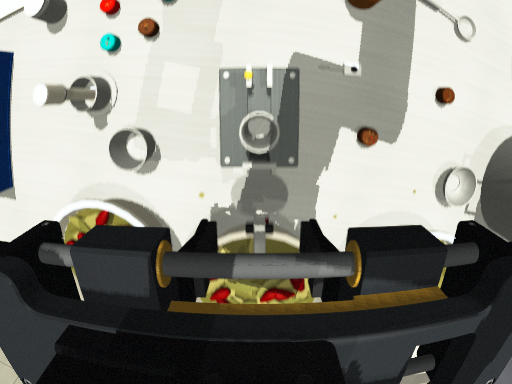

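```bash
python3 - <<'E'
from h import *
c=load("wrist9.npz"); crop(c,230,100,290,170,9,"pics/c14.png")
for n,u,v,z in [("mouth",259,130.5,.142),("B",368,135,.026),("A",445,94,.026),("C",148,26,.026),("pin",352,69,.008)]: print(n,fpt(c,u,v,z).round(4))
hsv=cv2.cvtColor(c["color"],cv2.COLOR_RGB2HSV)
m=((hsv[...,0]<14)&(hsv[...,1]>90)&(hsv[...,2]>40)&(hsv[...,2]<200)).astype(np.uint8)
n,l,s,ce=cv2.connectedComponentsWithStats(m)
for i in range(1,n):
    if 60<s[i,4]<1500: print(ce[i].round(1),s[i,4],s[i,:4], fpt(c,*ce[i],.018).round(4))
E
```

```text
mouth [0.5919 0.0294 0.142 ]
B [0.5822 0.2083 0.026 ]
A [0.4809 0.3472 0.026 ]
C [ 0.4463 -0.1701  0.026 ]
pin [0.4777 0.1695 0.008 ]
[113.8   8.4] 90 [105   0  15  15] [ 0.4091 -0.2454  0.018 ]
[365.1   3.2] 62 [356   0  20   9] [0.3585 0.177  0.018 ]
[146.7  26.7] 215 [138  19  18  17] [ 0.4456 -0.1756  0.018 ]
[447.4  94.8] 153 [441  88  14  15] [0.4796 0.3584 0.018 ]
[368.4 136.8] 218 [360 128  18  18] [0.5854 0.2128 0.018 ]
[102.1 218. ] 137 [ 96 210  13  16] [ 0.793  -0.2452  0.018 ]
[220.3 294.4] 190 [210 287  20  16] [ 0.9209 -0.0048  0.018 ]
[276.1 294.7] 305 [260 287  35  15] [0.9067 0.1032 0.018 ]
```

View pics/c14.png

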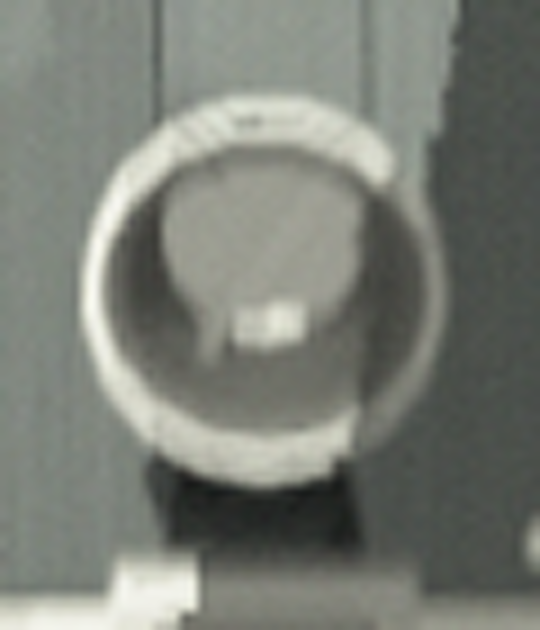

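```bash
python3 - <<'E'
from h import *
goto([.584,.212,.12],.125)
E
```

```text
pos [0.6338 0.034  0.3281] yaw -3.0156 q6 -1.82 shift [0.0261 0.1826 0.2084] turn 0.001
```

Request:
{"fn": "send_rows", "kwargs": {
  "steps": [0.06,0.008,0.06,0,0,0.06,0.016,0.12,0,0,0.06,0.026,0.183,0.04,0,0.06,0.026,0.183,0.1,0,0.06,0.026,0.183,0.15,0,0.06,0.026,0.183,0.15,0]
}}

```text
time: 13.62
position: [0.5807, 0.2121, 0.1732]
tool_rot: [-0.063, 0.998, -0.0, -0.008]
ft_force: [-0.8, 0.2, 0.4]
grip_width: 0.0603
```

```bash
cat > tabs.py <<'E'
import sys
from h import *
c=load(f"wrist{sys.argv[1]}.npz")
hsv=cv2.cvtColor(c["color"],cv2.COLOR_RGB2HSV)
m=((hsv[...,0]<14)&(hsv[...,1]>90)&(hsv[...,2]>40)&(hsv[...,2]<200)).astype(np.uint8)
n,l,s,ce=cv2.connectedComponentsWithStats(m)
for i in range(1,n):
    if 100<s[i,4]<4000: print(ce[i].round(1),s[i,4],s[i,:4], fpt(c,*ce[i],.018).round(4))
E
python3 snap.py 10 wrist scene; python3 tabs.py 10; python3 - <<'E'
from h import *
goto([.584,.212,.015],.125)
E
```

```text
[397.  111.1] 450 [386  99  23  26] [0.4834 0.3597 0.018 ]
[257.5 184.5] 523 [244 171  28  27] [0.5894 0.2132 0.018 ]
pos [0.5856 0.2124 0.179 ] yaw -3.0158 q6 -1.53 shift [ 0.0011 -0.0004  0.164 ] turn 0.0008
```

View pics/wrist10.png

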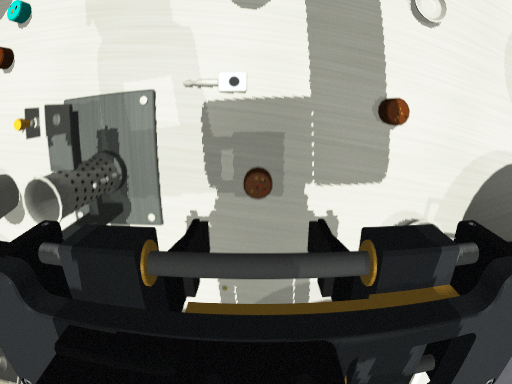

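View pics/scene10.png

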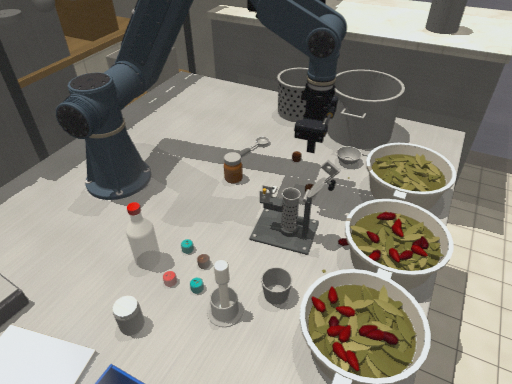

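Request:
{"fn": "send_rows", "kwargs": {
  "steps": [0.06,-0.001,0,0.04,0,0.06,-0.001,0,0.09,0,0.06,-0.001,0,0.11,0,0.06,-0.001,0,0.11,0,0.06,-0.001,0,0.11,0]
}}

```text
time: 14.35
position: [0.5889, 0.2128, 0.0718]
tool_rot: [-0.063, 0.998, 0.001, 0.001]
ft_force: [0.1, -0.4, -0.5]
grip_width: 0.06
```

```bash

python3 snap.py 11 wrist; python3 tabs.py 11; python3 - <<'E'
from h import *
goto([.586,.2128,.015],.125)
crop(load("wrist11.npz"),160,140,360,300,4,"pics/c15.png")
E
```

```text
[450.8 101.8] 759 [438  84  27  37] [0.4819 0.3608 0.018 ]
[257.1 204.7] 1086 [237 186  41  38] [0.5889 0.2128 0.018 ]
pos [0.5886 0.2128 0.0717] yaw -3.0161 q6 -1.53 shift [0.0027 0.0002 0.0567] turn 0.0005
```

View pics/c15.png

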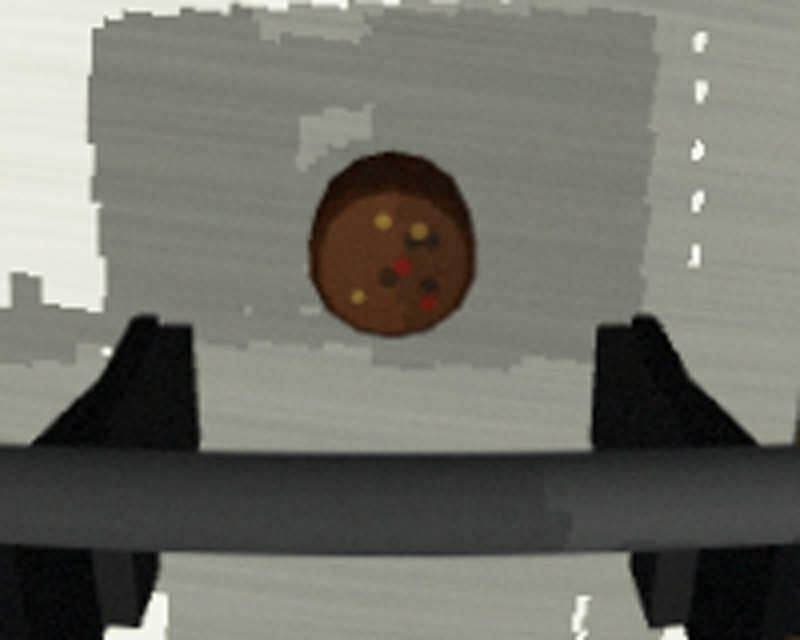

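```bash
python3 - <<'E'
from h import *
c=load("wrist11.npz")
print(fpt(c,258.2,205.8,.026), fpt(c,258.2,140+188/4,.0245),fpt(c,258.2,140+335/4,.0245),fpt(c,258.2,140+152/4,.002))
# tips of fingers: left tip end, predicted projection of TCP +-30mm along tool y
from rig import robot
from scipy.spatial.transform import Rotation as R
o=robot.get_obs();Rt=R.from_quat(o["tool_rot"]).as_matrix()
for y in(-.03,.03):print(fproj(c,o["position"]+Rt@[0.0095,y,0]))
E
```

```text
[0.58689024 0.21338954 0.026     ] [0.5730057  0.21164064 0.0245    ] [0.6017824  0.21526588 0.0245    ] [0.57187885 0.2115032  0.002     ]
(np.float64(206.11040319854746), np.float64(218.76551505738956))
(np.float64(307.78222538457294), np.float64(218.82312820395478))
```

Request:
{"fn": "send_rows", "kwargs": {
  "steps": [0.06,0.0016,0.0005,0.03,0,0.06,0.0016,0.0005,0.0565,0,0.06,0.0016,0.0005,0.0565,0,0.04,0.0016,0.0005,0.0565,0,0.025,0.0016,0.0005,0.0565,0,0.025,0.0016,0.0005,0.0565,0,0.025,0.0016,0.0005,0.0565,0],
  "force": 10
}}

```text
time: 15.28
position: [0.5875, 0.2133, 0.0159]
tool_rot: [-0.063, 0.998, 0.001, 0.002]
ft_force: [-0.6, -0.2, 3.0]
grip_width: 0.031
```

Request:
{"fn": "send_rows", "kwargs": {
  "steps": [0.025,0,0,-0.03,0,0.025,0,0,-0.09,0,0.025,0,0,-0.15,0,0.025,0,0,-0.19,0,0.025,0,0,-0.19,0]
}}

```text
time: 15.9
position: [0.5893, 0.2135, 0.2102]
tool_rot: [-0.063, 0.998, 0.001, 0.006]
ft_force: [0.6, 0.1, -1.7]
grip_width: 0.0313
```

```bash

python3 snap.py 12 wrist scene;  python3 - <<'E'
from h import *
goto([.595,.0293,.205],.125)
crop(load("scene12.npz"),230,100,350,220,5,"pics/c16.png")
E
```

```text
pos [0.5863 0.2129 0.2057] yaw -3.016 q6 -1.53 shift [ 0.0143 -0.1832  0.0004] turn 0.0006
```

View pics/c16.png

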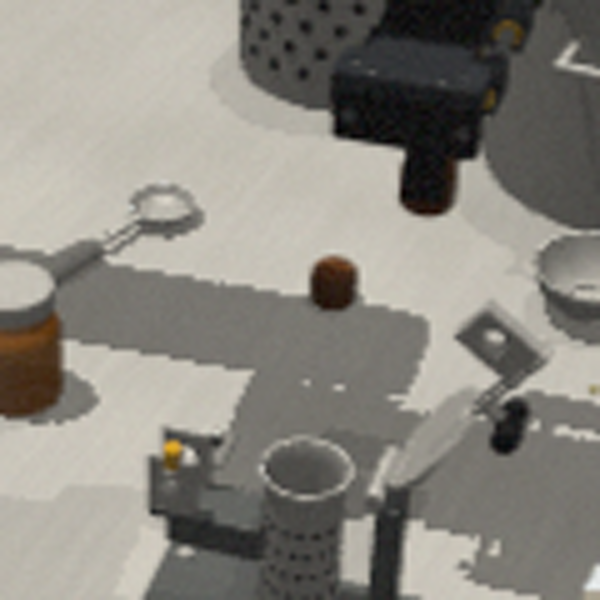

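View pics/wrist12.png

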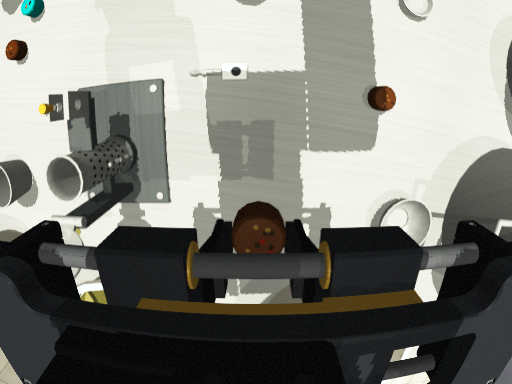

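Request:
{"fn": "send_rows", "kwargs": {
  "steps": [0.025,0.004,-0.05,0,0,0.025,0.008,-0.1,0,0,0.025,0.012,-0.15,0,0,0.025,0.0143,-0.1832,0,0,0.025,0.0143,-0.1832,0.02,0,0.025,0.0143,-0.1832,0.03,0,0.025,0.0143,-0.1832,0.03,0,0.025,0.0143,-0.1832,0.03,0]
}}

```text
time: 17.0
position: [0.5951, 0.03, 0.1752]
tool_rot: [-0.063, 0.998, 0.001, 0.001]
ft_force: [-0.4, 0.4, -0.1]
grip_width: 0.0313
```

```bash

python3 snap.py 13 wrist scene;  python3 - <<'E'
from h import *
goto([.595,.0293,.144],.125)
crop(load("scene13.npz"),260,130,340,220,8,"pics/c17.png")
crop(load("wrist13.npz"),180,120,340,300,4,"pics/c18.png")
E
```

```text
pos [0.5955 0.0299 0.1759] yaw -3.0151 q6 -1.84 shift [ 0.0007 -0.0005  0.0319] turn 0.0015
```

View pics/c17.png

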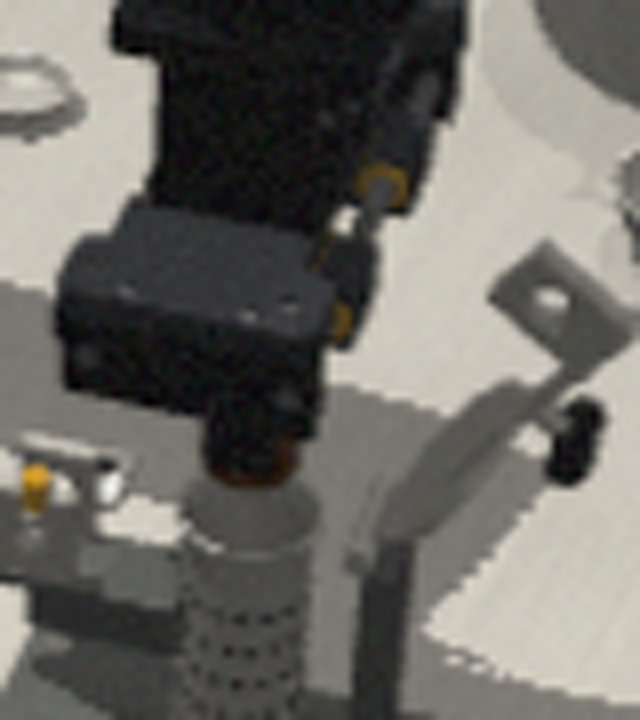

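View pics/c18.png

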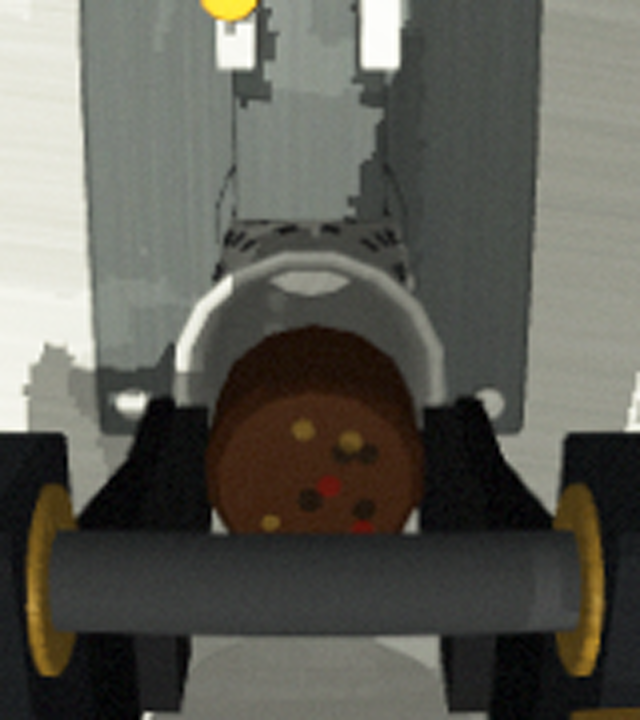

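```bash
python3 - <<'E'
from h import *
c=load("wrist13.npz")
a=fpt(c,257.5,120+250/4,.142);print("rim front",a,"axis",a+np.array([.0245*.992,.0245*.125,0]))
for u in (175,445):print(fpt(c,180+u/4,120+370/4,.142))
for z in (.16,.162,.165):
  b=fpt(c,258.8,120+326/4,z);print("tablet front low",b,b[0]+.0155)
b=fpt(c,259,120+393/4,.186);print("top front",b, b[0]+.014)
E
```

```text
rim front [0.57221278 0.02740578 0.142     ] axis [0.59651678 0.03046828 0.142     ]
[0.59678456 0.0066301  0.142     ]
[0.59080627 0.05362896 0.142     ]
tablet front low [0.57956387 0.02919222 0.16      ] 0.5950638684705476
tablet front low [0.57889805 0.02910268 0.162     ] 0.5943980507155991
tablet front low [0.57789932 0.02896839 0.165     ] 0.5933993240831764
top front [0.5804487  0.02935769 0.186     ] 0.5944486989989484
```

Request:
{"fn": "send_rows", "kwargs": {
  "steps": [0.025,-0.0013,-0.0007,0.01,0,0.025,-0.0013,-0.0007,0.02,0,0.025,-0.0013,-0.0007,0.03,0,0.025,-0.0013,-0.0007,0.03,0]
}}

```text
time: 17.6
position: [0.596, 0.0295, 0.1445]
tool_rot: [-0.063, 0.998, 0.001, 0.0]
ft_force: [0.4, -0.1, -0.4]
grip_width: 0.0313
```

```bash

python3 snap.py 14 wrist scene;  python3 - <<'E'
from h import *
from rig import robot
o=robot.get_obs();print(o["ft_force"],o["moment"],o["grip_width"])
goto([.595,.0293,.144],.125)
crop(load("scene14.npz"),260,130,340,220,8,"pics/c19.png")
crop(load("wrist14.npz"),180,120,340,300,4,"pics/c20.png")
E
```

```text
[ 0.2394901   0.49573795 -0.93581188] [ 0.14257245 -0.16353831  0.06878486] 0.031320961812668996
pos [0.5969 0.0293 0.1456] yaw -3.0151 q6 -1.84 shift [0.0019 0.0002 0.0016] turn 0.0015
```

View pics/c20.png

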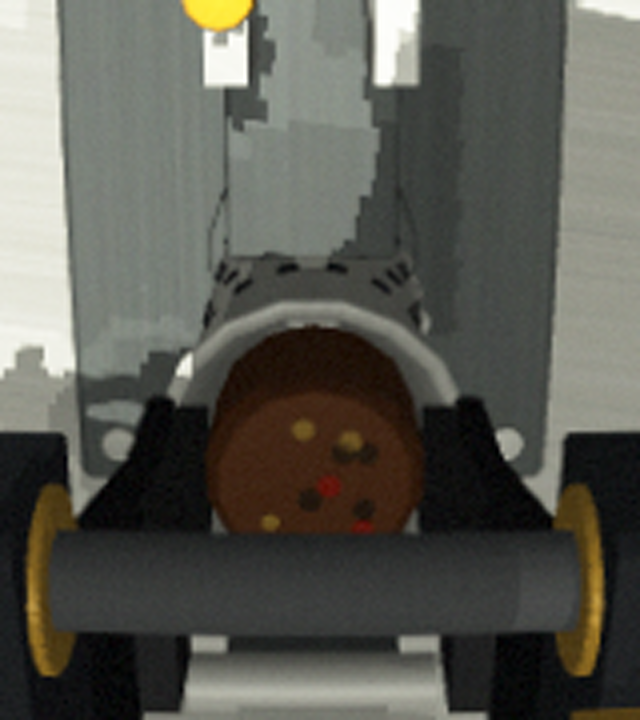

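Request:
{"fn": "send_rows", "kwargs": {
  "steps": [0.036,0,0,0,0,0.045,0,0,0,0,0.05,0,0,0,0,0.05,0,0,-0.03,0,0.05,0,0,-0.09,0,0.05,0,0,-0.15,0,0.05,0,0,-0.19,0,0.05,0,0,-0.19,0]
}}

```text
time: 18.7
position: [0.5984, 0.0288, 0.3403]
tool_rot: [-0.063, 0.998, -0.0, 0.006]
ft_force: [0.9, -1.1, 0.2]
grip_width: 0.0502
```

```bash

python3 snap.py 15 wrist scene; python3 tabs.py 15; python3 - <<'E'
from h import *
goto([.483,.358,.12],.125)
crop(load("scene15.npz"),230,130,340,220,6,"pics/c21.png")
E
```

```text
[148.2  48.1] 212 [140  40  17  18] [ 0.4468 -0.1751  0.018 ]
[443.6 114.3] 170 [434 107  17  16] [0.4809 0.3575 0.018 ]
[258.6 156. ] 264 [248 147  22  18] [0.6103 0.031  0.018 ]
pos [0.5959 0.0291 0.3355] yaw -3.0152 q6 -1.84 shift [0.0712 0.3402 0.2157] turn 0.0014
```

View pics/c21.png

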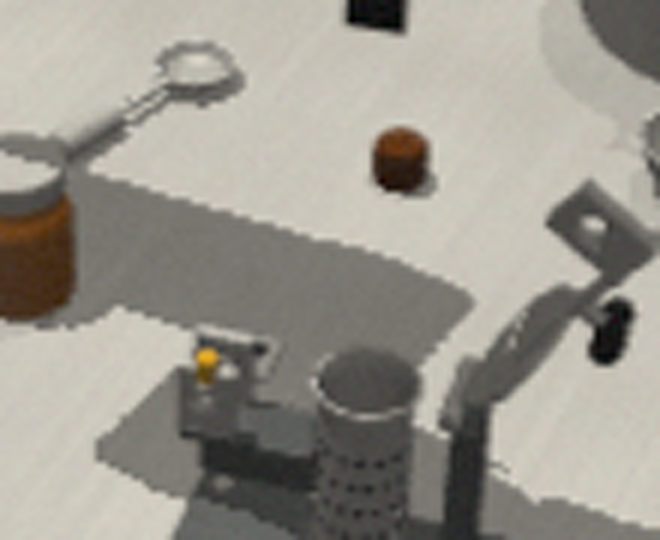

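View pics/wrist15.png

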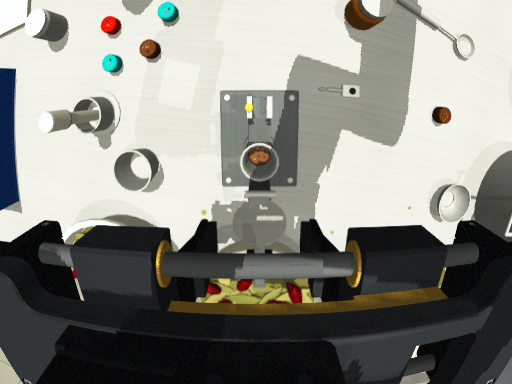

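Request:
{"fn": "send_rows", "kwargs": {
  "steps": [0.06,0.01,0.055,0,0,0.06,0.022,0.11,0,0,0.06,0.034,0.165,0,0,0.06,0.046,0.22,0.03,0,0.06,0.058,0.275,0.08,0,0.06,0.071,0.34,0.13,0,0.06,0.071,0.34,0.18,0,0.06,0.071,0.34,0.2,0]
}}

```text
time: 19.8
position: [0.4789, 0.3579, 0.1306]
tool_rot: [-0.064, 0.998, -0.001, -0.003]
ft_force: [-0.1, 0.1, 0.8]
grip_width: 0.0603
```

Request:
{"fn": "send_rows", "kwargs": {
  "steps": [0.06,0,0,0.02,0,0.06,0,0,0.03,0,0.06,0,0,0.03,0]
}}

```text
time: 20.18
position: [0.478, 0.3573, 0.0992]
tool_rot: [-0.064, 0.998, -0.001, -0.004]
ft_force: [-0.3, -0.2, 0.5]
grip_width: 0.0601
```

```bash

python3 snap.py 16 wrist scene; python3 tabs.py 16; python3 - <<'E'
from h import *
goto([.483,.358,.072],.125)
crop(load("wrist16.npz"),160,100,360,260,4,"pics/c22.png")
E
```

```text
[87.7 32.1] 802 [58  0 55 58] [0.3457 0.1843 0.018 ]
[256.5 202.1] 882 [239 185  36  35] [0.4844 0.3572 0.018 ]
pos [0.4794 0.3579 0.1011] yaw -3.0129 q6 -1.25 shift [-0.0037 -0.0003  0.0291] turn 0.0037
```

View pics/c22.png

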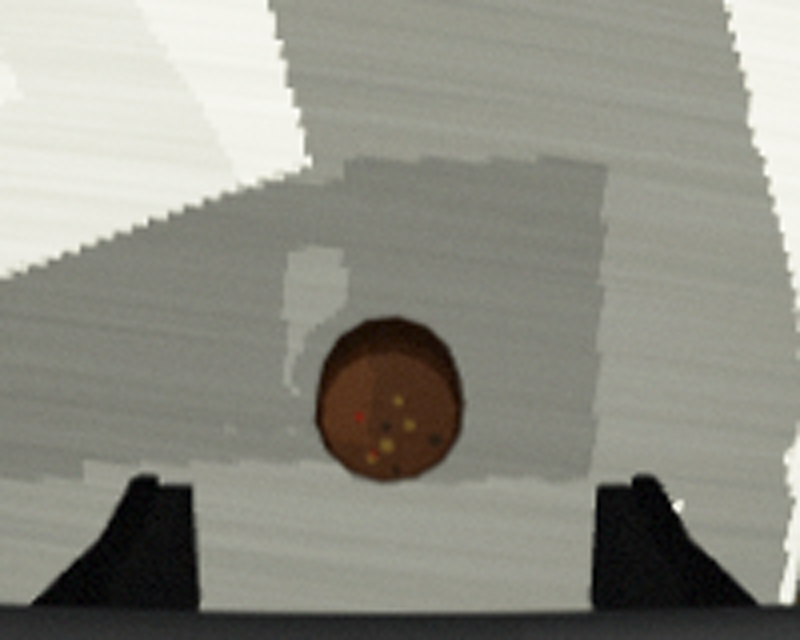

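```bash
python3 - <<'E'
from h import *
c=load("wrist16.npz")
p=fpt(c,257.75,204.25,.026);print(p)
goto([p[0],p[1],.015],.125)
E
```

```text
[0.48350311 0.35814846 0.026     ]
pos [0.4794 0.3579 0.1011] yaw -3.0129 q6 -1.25 shift [-0.0045 -0.0002  0.086 ] turn 0.0037
```

Request:
{"fn": "send_rows", "kwargs": {
  "steps": [0.06,-0.004,0,0.04,0.003,0.06,-0.004,0,0.075,0.003,0.06,-0.004,0,0.086,0.003,0.06,-0.004,0,0.086,0.003,0.04,-0.004,0,0.086,0.003,0.025,-0.004,0,0.086,0.003,0.025,-0.004,0,0.086,0.003,0.025,-0.004,0,0.086,0.003]
}}

```text
time: 21.28
position: [0.4833, 0.3584, 0.0156]
tool_rot: [-0.063, 0.998, -0.001, -0.002]
ft_force: [-1.0, -0.5, 3.2]
grip_width: 0.0314
```

Request:
{"fn": "send_rows", "kwargs": {
  "steps": [0.025,0,0,-0.03,0,0.025,0,0,-0.09,0,0.025,0,0,-0.15,0,0.025,0,0,-0.19,0,0.025,0,0,-0.19,0]
}}

```text
time: 21.9
position: [0.486, 0.3598, 0.2097]
tool_rot: [-0.063, 0.998, 0.001, 0.002]
ft_force: [-0.5, 0.6, -1.6]
grip_width: 0.0315
```

```bash

python3 - <<'E'
from h import *
goto([.5967,.0294,.205],.125)
E
```

```text
pos [0.486  0.3598 0.2097] yaw -3.0157 q6 -1.24 shift [-0.0683 -0.3417  0.0044] turn 0.0009
```

Request:
{"fn": "send_rows", "kwargs": {
  "steps": [0.025,-0.01,-0.05,0,0,0.025,-0.02,-0.1,0,0,0.025,-0.03,-0.15,0,0,0.025,-0.04,-0.2,0,0,0.025,-0.05,-0.25,0,0,0.025,-0.06,-0.3,0,0,0.025,-0.0683,-0.3417,0,0,0.025,-0.0683,-0.3417,0.01,0]
}}

```text
time: 22.9
position: [0.5975, 0.0263, 0.198]
tool_rot: [-0.061, 0.998, 0.001, 0.002]
ft_force: [-0.4, 1.2, 1.1]
grip_width: 0.0314
```

Request:
{"fn": "send_rows", "kwargs": {
  "steps": [0.025,0,0,0.01,0,0.025,0,0,0.02,0,0.025,0,0,0.02,0]
}}

```text
time: 23.28
position: [0.5963, 0.0276, 0.1765]
tool_rot: [-0.061, 0.998, 0.001, 0.001]
ft_force: [-0.1, -0.4, -0.2]
grip_width: 0.0316
```

```bash

python3 snap.py 17 wrist scene;  python3 - <<'E'
from h import *
goto([.5968,.0293,.145],.125)
crop(load("wrist17.npz"),180,120,340,300,4,"pics/c23.png")
E
```

```text
pos [0.5975 0.0272 0.1779] yaw -3.0189 q6 -1.84 shift [0.0006 0.0021 0.0329] turn -0.0023
```

View pics/c23.png

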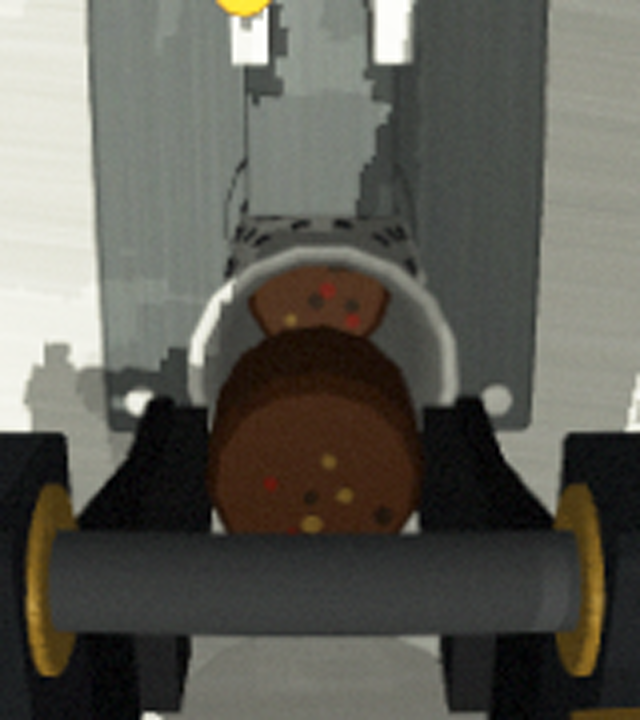

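Request:
{"fn": "send_rows", "kwargs": {
  "steps": [0.025,0.0006,0.002,0.01,0,0.025,0.0006,0.002,0.02,0,0.025,0.0006,0.002,0.032,0,0.025,0.0006,0.002,0.032,0]
}}

```text
time: 23.88
position: [0.5957, 0.0293, 0.1443]
tool_rot: [-0.061, 0.998, 0.001, 0.001]
ft_force: [-0.9, 0.3, 0.1]
grip_width: 0.0312
```

```bash

python3 snap.py 18 wrist;  python3 - <<'E'
from h import *
from rig import robot
o=robot.get_obs();print(o["ft_force"],o["moment"],o["grip_width"])
goto([.5968,.0293,.145],.125)
crop(load("wrist18.npz"),180,120,340,300,4,"pics/c24.png")
E
```

```text
[ 0.04414107  0.43160031 -0.09764976] [ 0.06271238 -0.09140452 -0.01283089] 0.03155648956849724
pos [0.5963 0.0291 0.145 ] yaw -3.019 q6 -1.83 shift [-0.0005  0.0001  0.    ] turn -0.0024
```

View pics/c24.png

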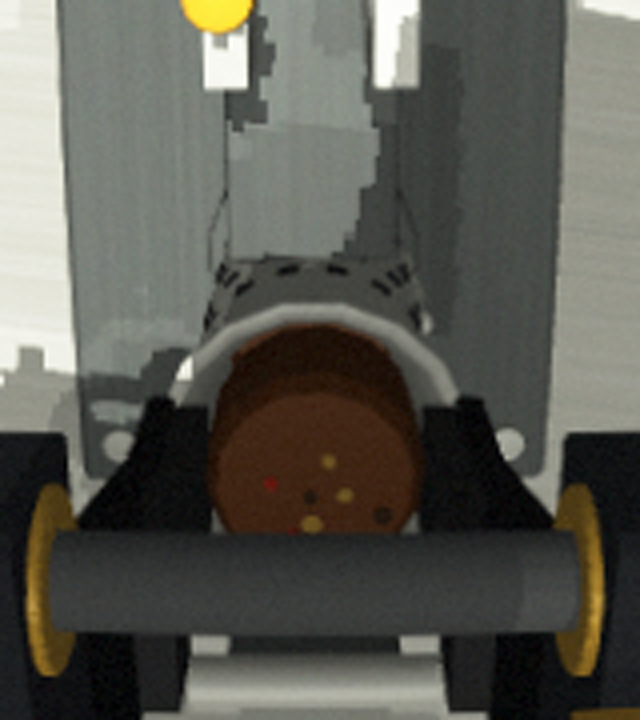

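Release, rise, and head for the rammer.

Request:
{"fn": "send_rows", "kwargs": {
  "steps": [0.036,0,0,0,0,0.045,0,0,0,0,0.05,0,0,0,0,0.05,0,0,-0.03,0,0.05,0,0,-0.09,0,0.05,0,0,-0.15,0,0.05,0,0,-0.19,0,0.05,0,0,-0.19,0]
}}

```text
time: 24.92
position: [0.5979, 0.0285, 0.3398]
tool_rot: [-0.061, 0.998, 0.0, 0.006]
ft_force: [0.3, 0.4, -0.5]
grip_width: 0.0502
```

```bash

python3 snap.py 19 wrist scene; python3 tabs.py 19; python3 - <<'E'
from h import *
goto([.567,-.268,.30],.125)
crop(load("wrist19.npz"),20,90,280,200,3,"pics/c25.png")
E
```

```text
[147.6  48.9] 217 [139  41  18  18] [ 0.4468 -0.1754  0.018 ]
[258.4 158.3] 367 [248 148  22  22] [0.6134 0.0311 0.018 ]
pos [0.5954 0.0287 0.335 ] yaw -3.019 q6 -1.83 shift [ 0.0645 -0.2911  0.0343] turn -0.0024
```

View pics/c25.png

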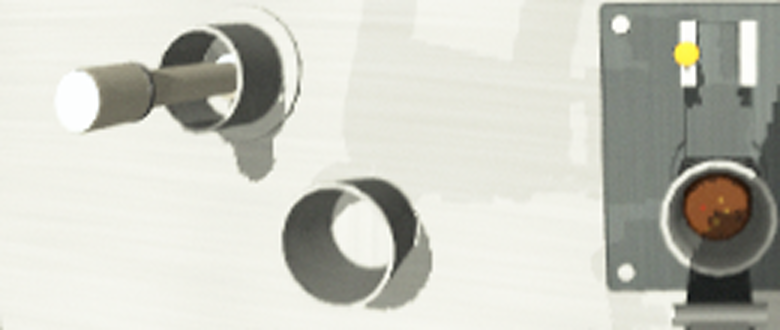

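Request:
{"fn": "send_rows", "kwargs": {
  "steps": [0.06,0.013,-0.055,0,0,0.06,0.026,-0.11,0,0,0.06,0.039,-0.165,0,0,0.06,0.052,-0.22,0,0,0.06,0.0645,-0.29,0.01,0,0.06,0.0645,-0.29,0.035,0,0.06,0.0645,-0.29,0.07,0,0.06,0.0645,-0.29,0.07,0]
}}

```text
time: 26.02
position: [0.564, -0.2652, 0.259]
tool_rot: [-0.061, 0.998, 0.005, -0.003]
ft_force: [-0.1, 0.2, 0.4]
grip_width: 0.0603
```

Request:
{"fn": "send_rows", "kwargs": {
  "steps": [0.06,0,0,0,0]
}}

```text
time: 26.15
position: [0.5643, -0.2651, 0.2592]
tool_rot: [-0.061, 0.998, 0.005, -0.003]
ft_force: [-0.9, -0.3, -0.1]
grip_width: 0.0602
```

```bash

python3 snap.py 20 wrist scene;  python3 - <<'E'
from h import *
goto([.567,-.268,.125],.125)
crop(load("wrist20.npz"),130,60,390,260,3,"pics/c26.png")
E
```

```text
pos [ 0.5642 -0.2649  0.2595] yaw -3.0192 q6 -2.31 shift [-0.0032 -0.0047  0.1344] turn -0.0026
```

View pics/c26.png

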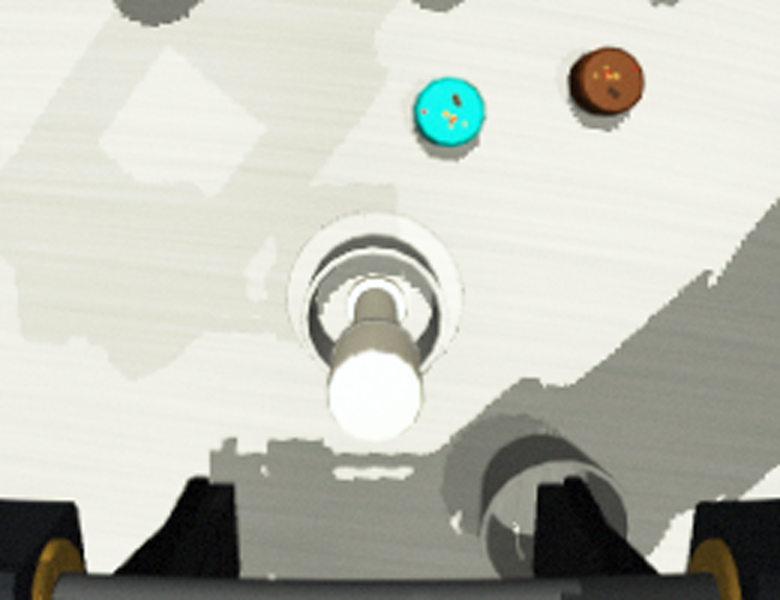

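```bash
python3 - <<'E'
from h import *
c=load("wrist20.npz"); g=lambda u,v,z:fpt(c,130+u/3,60+v/3,z).round(4)
print("top",g(375,395,.166),"foot",g(377,299,.020),"rim l/r",g(307,310,.055),g(441,310,.055),"rim near/far",g(375,248,.055), "baseplate l/r",g(287,295,.003),g(463,295,.003),g(375,212,.003))
p=g(375,395,.166); goto([p[0],p[1],.125],.125)
E
```

```text
top [ 0.565  -0.2662  0.166 ] foot [ 0.5618 -0.2659  0.02  ] rim l/r [ 0.5637 -0.2952  0.055 ] [ 0.557  -0.2396  0.055 ] rim near/far [ 0.5345 -0.2701  0.055 ] baseplate l/r [ 0.5679 -0.3084  0.003 ] [ 0.5578 -0.2251  0.003 ] [ 0.5237 -0.2715  0.003 ]
pos [ 0.5642 -0.2649  0.2595] yaw -3.0192 q6 -2.31 shift [-0.0014 -0.0027  0.1344] turn -0.0026
```

Request:
{"fn": "send_rows", "kwargs": {
  "steps": [0.06,-0.0014,-0.0025,0.04,0,0.06,-0.0014,-0.0025,0.09,0,0.06,-0.0014,-0.0025,0.13,0,0.06,-0.0014,-0.0025,0.1385,0,0.06,-0.0014,-0.0025,0.1385,0,0.035,-0.0014,-0.0025,0.1385,0,0.02,-0.0014,-0.0025,0.1385,0,0.02,-0.0014,-0.0025,0.1385,0],
  "force": 50
}}

```text
time: 27.25
position: [0.5654, -0.2663, 0.122]
tool_rot: [-0.061, 0.998, 0.004, -0.002]
ft_force: [0.4, 0.3, -0.8]
grip_width: 0.0378
```

Request:
{"fn": "send_rows", "kwargs": {
  "steps": [0.02,0,0,0,0,0.02,0,0,0,0]
}}

```text
time: 27.5
position: [0.5655, -0.2663, 0.1223]
tool_rot: [-0.061, 0.998, 0.004, -0.002]
ft_force: [0.1, -0.3, 0.3]
grip_width: 0.0289
```

```bash

python3 - <<'E'
from h import *
from rig import robot
o=robot.get_obs();print(o["ft_force"],o["moment"],o["grip_width"])
goto([.5963,.0292,.30],.125)
E
```

```text
[ 0.06652623 -0.27495571  0.29197976] [ 0.17202238 -0.11475552 -0.00514865] 0.028932615909203097
pos [ 0.5655 -0.2663  0.1223] yaw -3.0193 q6 -2.32 shift [-0.0659  0.2911 -0.1755] turn -0.0027
```

Request:
{"fn": "send_rows", "kwargs": {
  "steps": [0.02,0,0,-0.03,0,0.02,0,0,-0.08,0,0.02,0,0,-0.13,0,0.02,0,0,-0.175,0,0.02,-0.01,0.04,-0.175,0,0.02,-0.02,0.09,-0.175,0,0.02,-0.033,0.145,-0.175,0,0.02,-0.045,0.2,-0.175,0]
}}

```text
time: 28.5
position: [0.5863, -0.062, 0.2983]
tool_rot: [-0.061, 0.998, 0.004, -0.003]
ft_force: [0.2, 1.0, -2.2]
grip_width: 0.0293
```

```bash

python3 - <<'E'
from h import *
goto([.5963,.0292,.29],.125)
E
```

```text
pos [ 0.5863 -0.062   0.2983] yaw -3.0199 q6 -1.99 shift [-0.0211  0.0893  0.009 ] turn -0.0033
```

Request:
{"fn": "send_rows", "kwargs": {
  "steps": [0.02,-0.01,0.045,0,-0.003,0.02,-0.021,0.089,0,-0.003,0.02,-0.021,0.089,0.009,-0.003,0.02,-0.021,0.089,0.009,-0.003,0.02,-0.021,0.089,0.009,-0.003]
}}

```text
time: 29.12
position: [0.5961, 0.0277, 0.2897]
tool_rot: [-0.062, 0.998, 0.004, -0.003]
ft_force: [0.0, 0.5, -1.8]
grip_width: 0.0293
```

```bash

python3 snap.py 21 wrist scene;python3 - <<'E'
from h import *
goto([.5963,.0292,.29],.125)
crop(load("scene21.npz"),250,100,350,240,5,"pics/c27.png")
crop(load("wrist21.npz"),160,100,360,260,4,"pics/c28.png")
E
```

```text
pos [0.5964 0.0276 0.2901] yaw -3.0187 q6 -1.84 shift [-0.0001  0.0016  0.0001] turn -0.0021
```

View pics/c27.png

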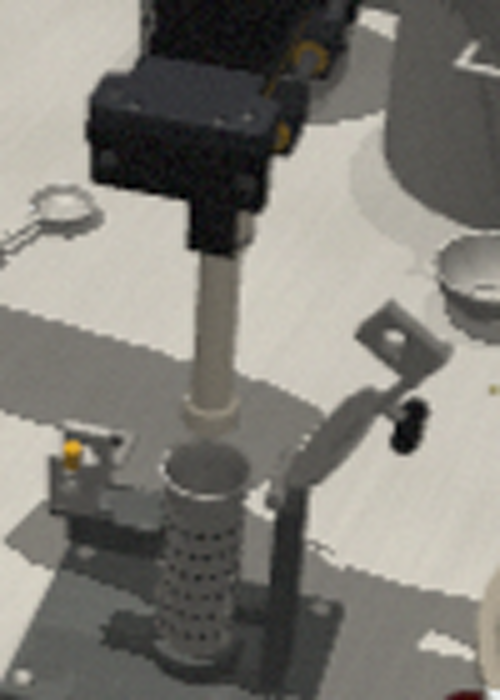

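View pics/c28.png

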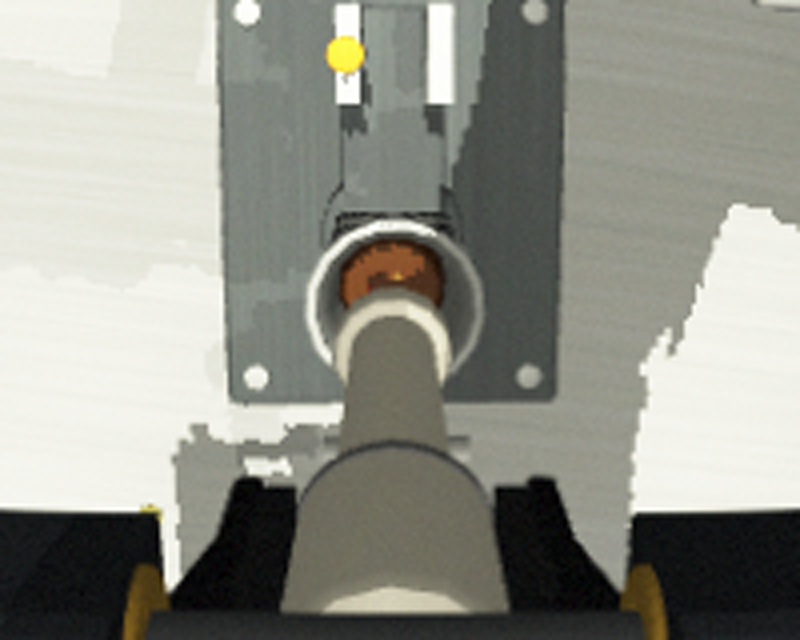

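Request:
{"fn": "send_rows", "kwargs": {
  "steps": [0.02,0,0.0008,0.012,0,0.02,0,0.0008,0.024,0,0.02,0,0.0008,0.034,0,0.02,0,0.0008,0.04,0,0.02,0,0.0008,0.046,0]
}}

```text
time: 29.85
position: [0.5961, 0.0289, 0.2436]
tool_rot: [-0.061, 0.998, 0.004, -0.003]
ft_force: [0.0, -0.4, -1.4]
grip_width: 0.0291
```

```bash

python3 snap.py 22 wrist;python3 - <<'E'
from h import *
from rig import robot
o=robot.get_obs();print(o["ft_force"],o["moment"],o["grip_width"])
goto([.5963,.0292,.1983],.125)
crop(load("wrist22.npz"),160,100,360,260,4,"pics/c29.png")
E
```

```text
[ 0.15270519 -0.1182118  -2.67008094] [ 0.06692043 -0.12776963 -0.00110091] 0.028972634010392538
pos [0.5956 0.0289 0.2429] yaw -3.0186 q6 -1.84 shift [-0.001  -0.0002  0.0446] turn -0.002
```

View pics/c29.png

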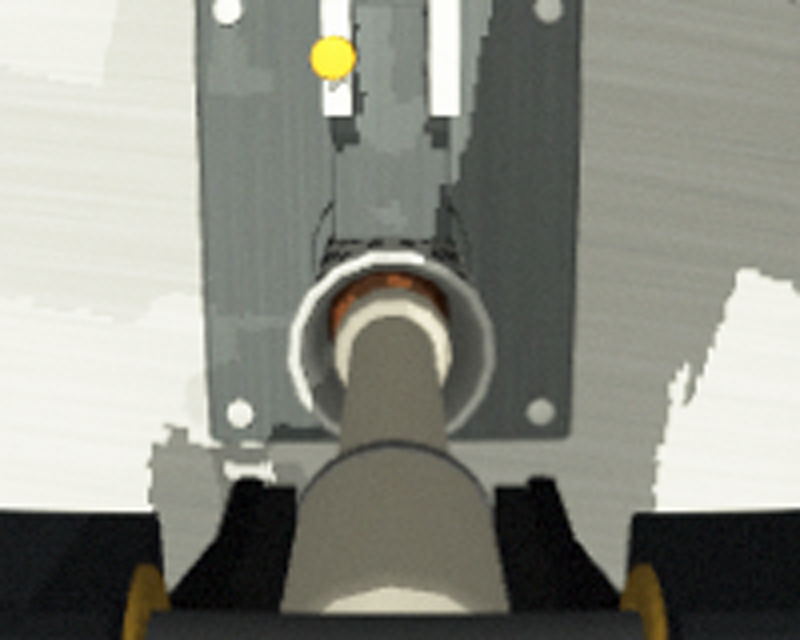

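Request:
{"fn": "send_rows", "kwargs": {
  "steps": [0.02,0,0,0.006,0,0.02,0,0,0.012,0,0.02,0,0,0.018,0,0.02,0,0,0.024,0,0.02,0,0,0.03,0,0.02,0,0,0.036,0]
}}

```text
time: 30.65
position: [0.5954, 0.0291, 0.2065]
tool_rot: [-0.061, 0.998, 0.004, -0.003]
ft_force: [-0.0, -0.1, -1.5]
grip_width: 0.0289
```

Request:
{"fn": "send_rows", "kwargs": {
  "steps": [0.02,0,0,0.003,0,0.02,0,0,0.006,0,0.02,0,0,0.009,0]
}}

```text
time: 31.02
position: [0.5957, 0.0291, 0.1981]
tool_rot: [-0.061, 0.998, 0.004, -0.003]
ft_force: [-1.4, 0.8, 17.1]
grip_width: 0.0296
```

Request:
{"fn": "send_rows", "kwargs": {
  "steps": [0.02,0,0,0.002,0,0.02,0,0,0.003,0,0.02,0,0,0.003,0]
}}

```text
time: 31.4
position: [0.5963, 0.0292, 0.1981]
tool_rot: [-0.062, 0.998, 0.004, -0.002]
ft_force: [-2.1, 0.1, 14.6]
grip_width: 0.0289
```

Request:
{"fn": "send_rows", "kwargs": {
  "steps": [0.02,0,0,-0.02,0,0.02,0,0,-0.06,0,0.02,0,0,-0.1,0,0.02,0.006,-0.03,-0.1,0,0.02,0.014,-0.07,-0.1,0,0.02,0.026,-0.12,-0.1,0,0.02,0.038,-0.175,-0.1,0,0.02,0.05,-0.23,-0.1,0]
}}

```text
time: 32.4
position: [0.5749, -0.2074, 0.2959]
tool_rot: [-0.062, 0.998, 0.004, -0.002]
ft_force: [0.4, -1.0, -1.3]
grip_width: 0.0289
```

```bash

python3 - <<'E'
from h import *
goto([.5653,-.2664,.1235],.125)
E
```

```text
pos [ 0.5749 -0.2074  0.2959] yaw -3.0181 q6 -2.23 shift [ 0.0163 -0.0588  0.1719] turn -0.0015
```

Request:
{"fn": "send_rows", "kwargs": {
  "steps": [0.02,0.01,-0.04,0,0,0.02,0.016,-0.0588,0,0,0.02,0.016,-0.0588,0.03,0,0.02,0.016,-0.0588,0.07,0,0.02,0.016,-0.0588,0.1,0,0.02,0.016,-0.0588,0.12,0,0.02,0.016,-0.0588,0.12,0]
}}

```text
time: 33.28
position: [0.5646, -0.2648, 0.1734]
tool_rot: [-0.062, 0.998, 0.006, -0.004]
ft_force: [-0.8, -0.1, -1.2]
grip_width: 0.0292
```

```bash
python3 snap.py 23 scene wrist
python3 - <<'E'
from h import *
goto([.5653,-.2664,.1235],.125)
crop(load("scene23.npz"),170,220,290,340,5,"pics/c30.png")
crop(load("wrist23.npz"),160,100,360,260,4,"pics/c31.png")
E
```

```text
pos [ 0.5663 -0.2663  0.1759] yaw -3.0173 q6 -2.32 shift [ 0.0009 -0.0004  0.0524] turn -0.0007
```

View pics/c30.png

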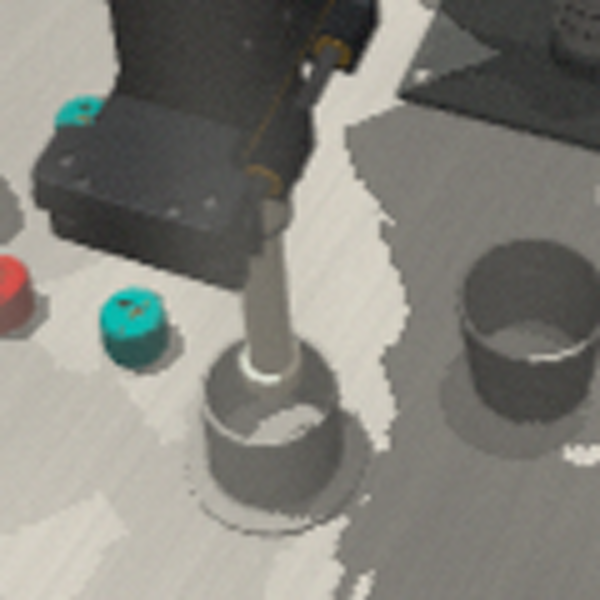

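View pics/c31.png

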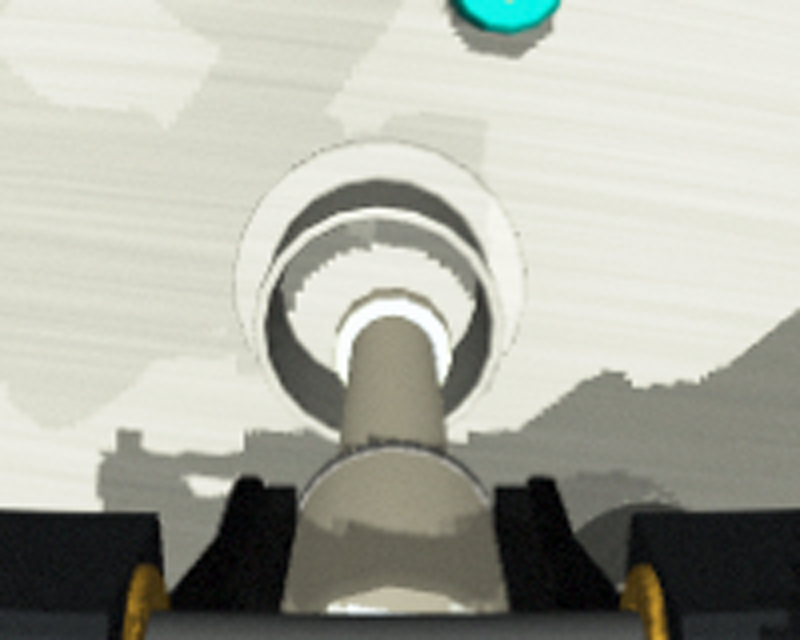

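Request:
{"fn": "send_rows", "kwargs": {
  "steps": [0.02,0.001,-0.001,0.02,0,0.02,0.001,-0.002,0.04,0,0.02,0.001,-0.002,0.049,0,0.02,0.001,-0.002,0.053,0,0.02,0.001,-0.002,0.053,0]
}}

```text
time: 34.0
position: [0.5658, -0.2682, 0.1235]
tool_rot: [-0.062, 0.998, 0.004, -0.001]
ft_force: [-0.8, -0.3, -1.7]
grip_width: 0.029
```

```bash

python3 - <<'E'
from h import *
from rig import robot
o=robot.get_obs();print(o["ft_force"],o["moment"],o["grip_width"])
goto([.5653,-.2664,.1223],.125)
E
```

```text
[-0.83678616 -0.31178653 -1.67759095] [ 0.0810133  -0.09194368  0.02946917] 0.029006975445797858
pos [ 0.5658 -0.2682  0.1235] yaw -3.0172 q6 -2.32 shift [0.0002 0.0018 0.0012] turn -0.0006
```

Request:
{"fn": "send_rows", "kwargs": {
  "steps": [0.02,0,0,0.0015,0,0.02,0,0,0.0015,0,0.035,0,0,0.0015,0,0.05,0,0,0.0015,0,0.06,0,0,0.0015,0,0.06,0,0,-0.02,0,0.06,0,0,-0.08,0,0.06,0,0,-0.14,0],
  "force": 10
}}

```text
time: 35.0
position: [0.5658, -0.269, 0.2645]
tool_rot: [-0.062, 0.998, 0.004, -0.001]
ft_force: [0.9, 0.2, -0.0]
grip_width: 0.0596
```

```bash
python3 snap.py 24 scene wrist; python3 tabs.py 24
python3 - <<'E'
from h import *
goto([.447,-.174,.10],.125)
E
```

```text
[371.6  97.5] 303 [362  88  20  20] [ 0.4603 -0.1207  0.018 ]
[284.  299.1] 113 [275 294  19  10] [ 0.811  -0.1968  0.018 ]
pos [ 0.5701 -0.2719  0.2718] yaw -3.0169 q6 -2.32 shift [0.1118 0.1132 0.1702] turn -0.0003
```

View pics/wrist24.png

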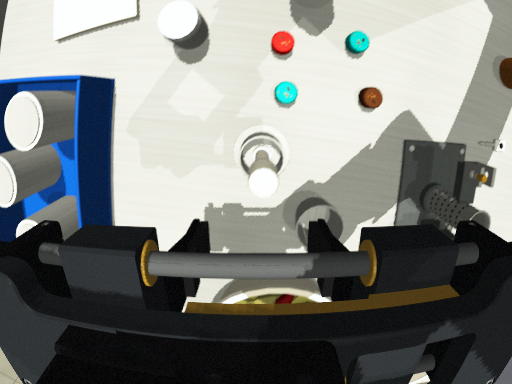

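View pics/scene24.png

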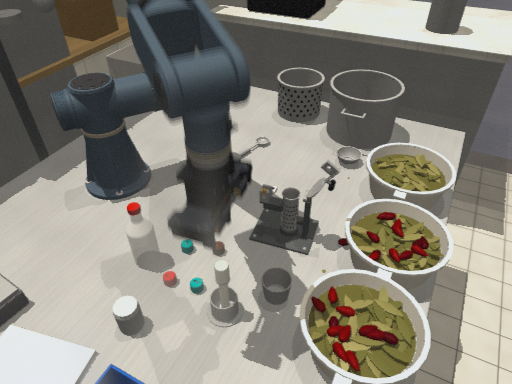

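```bash

python3 - <<'E'
from h import *
goto([.459,-.121,.10],.125)
E
```

```text
pos [ 0.5701 -0.2719  0.2718] yaw -3.0169 q6 -2.32 shift [0.0933 0.1643 0.1702] turn -0.0003
```

Request:
{"fn": "send_rows", "kwargs": {
  "steps": [0.06,0.025,0.045,0,0,0.06,0.05,0.09,0,0,0.06,0.08,0.14,0,0,0.06,0.0933,0.1643,0.03,0,0.06,0.0933,0.1643,0.09,0,0.06,0.0933,0.1643,0.14,0,0.06,0.0933,0.1643,0.17,0,0.06,0.0933,0.1643,0.17,0]
}}

```text
time: 36.1
position: [0.4572, -0.12, 0.0981]
tool_rot: [-0.062, 0.998, -0.0, 0.003]
ft_force: [-0.4, 0.5, 0.2]
grip_width: 0.06
```

Request:
{"fn": "send_rows", "kwargs": {
  "steps": [0.06,0,0,0,0]
}}

```text
time: 36.22
position: [0.4578, -0.1204, 0.0989]
tool_rot: [-0.062, 0.998, -0.0, 0.004]
ft_force: [0.6, 0.5, -0.2]
grip_width: 0.0601
```

```bash

python3 snap.py 25 wrist scene; python3 tabs.py 25; python3 - <<'E'
from h import *
crop(load("wrist25.npz"),160,100,360,260,4,"pics/c32.png")
E
```

```text
[120.8 114.4] 400 [98 97 35 37] [ 0.4014 -0.2467  0.018 ]
[257.6 195.4] 990 [239 176  37  38] [ 0.4592 -0.1201  0.018 ]
```

View pics/c32.png

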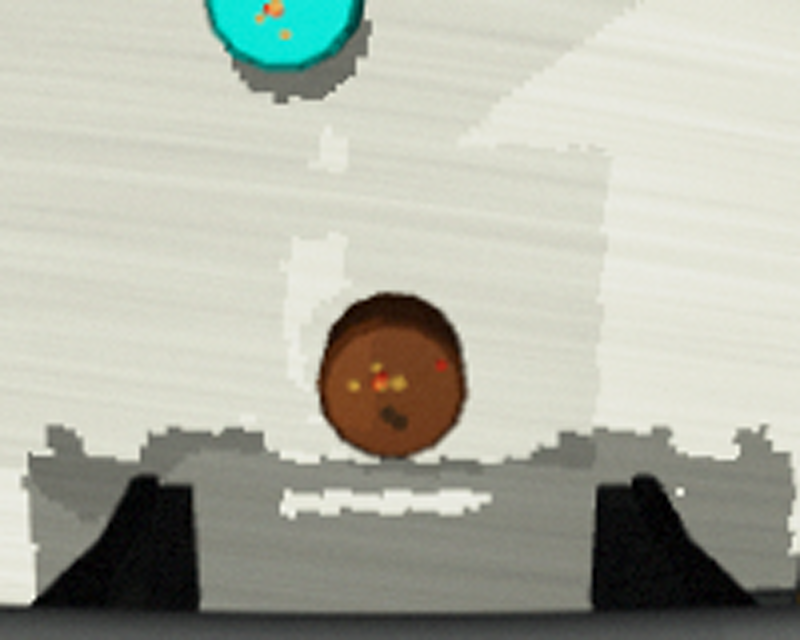

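```bash
python3 - <<'E'
from h import *
c=load("wrist25.npz")
p=fpt(c,258.25,197.75,.026);print(p)
goto([p[0],p[1],.015],.125)
E
```

```text
[ 0.45861897 -0.11955607  0.026     ]
pos [ 0.4579 -0.1204  0.0992] yaw -3.0171 q6 -2.19 shift [-0.0002  0.0009  0.0842] turn -0.0005
```

Request:
{"fn": "send_rows", "kwargs": {
  "steps": [0.06,0,0.0008,0.04,0,0.06,0,0.0008,0.075,0,0.06,0,0.0008,0.084,0,0.06,0,0.0008,0.084,0,0.04,0,0.0008,0.084,0,0.025,0,0.0008,0.084,0,0.025,0,0.0008,0.084,0,0.025,0,0.0008,0.084,0],
  "force": 10
}}

```text
time: 37.33
position: [0.4587, -0.1198, 0.0157]
tool_rot: [-0.062, 0.998, -0.001, 0.004]
ft_force: [-0.4, 0.7, 3.1]
grip_width: 0.0317
```

Request:
{"fn": "send_rows", "kwargs": {
  "steps": [0.025,0,0,-0.03,0,0.025,0,0,-0.09,0,0.025,0,0,-0.15,0,0.025,0,0,-0.2,0,0.025,0,0,-0.2,0]
}}

```text
time: 37.95
position: [0.4593, -0.1207, 0.2195]
tool_rot: [-0.062, 0.998, -0.003, 0.008]
ft_force: [-0.4, -0.1, -1.3]
grip_width: 0.031
```

```bash

python3 - <<'E'
from h import *
goto([.5967,.0293,.205],.125)
E
```

```text
pos [ 0.4593 -0.1207  0.2195] yaw -3.0167 q6 -2.19 shift [-0.1548  0.1318  0.016 ] turn -0.0001
```

Request:
{"fn": "send_rows", "kwargs": {
  "steps": [0.025,-0.035,0.03,0,0,0.025,-0.075,0.065,0,0,0.025,-0.115,0.1,0,0,0.025,-0.1548,0.1318,0,0,0.025,-0.1548,0.1318,0.02,0,0.025,-0.1548,0.1318,0.043,0,0.025,-0.1548,0.1318,0.043,0,0.025,-0.1548,0.1318,0.043,0]
}}

```text
time: 38.95
position: [0.597, 0.029, 0.1776]
tool_rot: [-0.062, 0.998, -0.003, 0.008]
ft_force: [0.3, 0.1, 0.0]
grip_width: 0.0315
```

```bash

python3 snap.py 26 wrist scene;  python3 - <<'E'
from h import *
goto([.5965,.0292,.145],.125)
crop(load("wrist26.npz"),180,120,340,300,4,"pics/c33.png")
E
```

```text
pos [0.5976 0.0289 0.1786] yaw -3.017 q6 -1.83 shift [0.0017 0.0008 0.0336] turn -0.0005
```

View pics/c33.png

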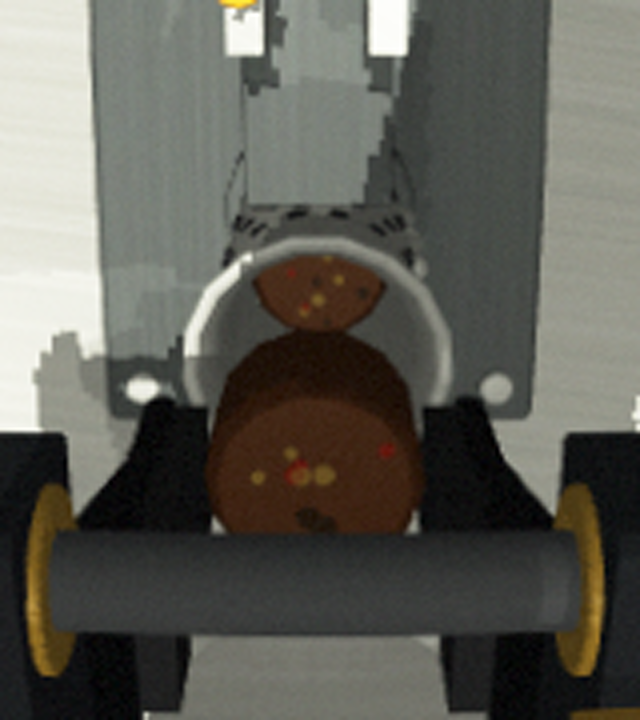

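Request:
{"fn": "send_rows", "kwargs": {
  "steps": [0.025,0.0015,0.0006,0.01,0,0.025,0.0015,0.0006,0.02,0,0.025,0.0015,0.0006,0.033,0,0.025,0.0015,0.0006,0.033,0]
}}

```text
time: 39.55
position: [0.5955, 0.0292, 0.1439]
tool_rot: [-0.062, 0.998, -0.003, 0.007]
ft_force: [-0.8, -0.0, -1.2]
grip_width: 0.0307
```

```bash

python3 snap.py 27 wrist;  python3 - <<'E'
from h import *
from rig import robot
o=robot.get_obs();print(o["ft_force"],o["moment"],o["grip_width"])
goto([.5968,.0293,.145],.125)
crop(load("wrist27.npz"),180,120,340,300,4,"pics/c34.png")
E
```

```text
[-0.26721741  0.92351368  0.7409751 ] [ 0.12545053 -0.07434106  0.01533501] 0.03138138919230769
pos [0.5961 0.0292 0.1446] yaw -3.0171 q6 -1.83 shift [-0.0007  0.0001 -0.0004] turn -0.0005
```

View pics/c34.png

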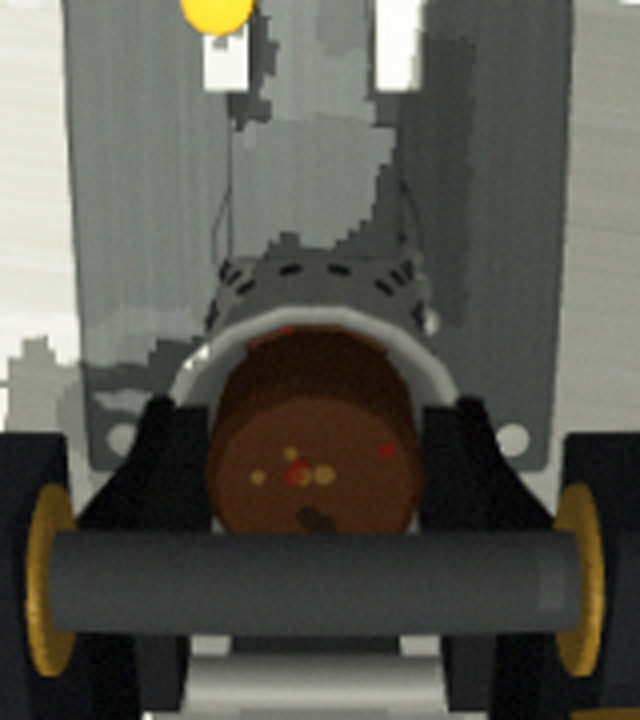

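Request:
{"fn": "send_rows", "kwargs": {
  "steps": [0.036,0,0,0,0,0.045,0,0,0,0,0.05,0,0,0,0,0.05,0,0,-0.03,0,0.05,0,0,-0.09,0,0.05,0,0,-0.15,0,0.05,0,0,-0.17,0,0.05,0,0,-0.17,0]
}}

```text
time: 40.6
position: [0.5943, 0.03, 0.317]
tool_rot: [-0.062, 0.998, -0.004, 0.011]
ft_force: [0.2, 0.1, 0.1]
grip_width: 0.0497
```

```bash

python3 snap.py 28 wrist scene; python3 - <<'E'
from h import *
goto([.5658,-.2684,.28],.125)
crop(load("wrist28.npz"),210,110,310,200,7,"pics/c35.png")
E
```

```text
pos [0.5925 0.0302 0.3136] yaw -3.0171 q6 -1.83 shift [ 0.0641 -0.2928  0.0348] turn -0.0005
```

View pics/c35.png

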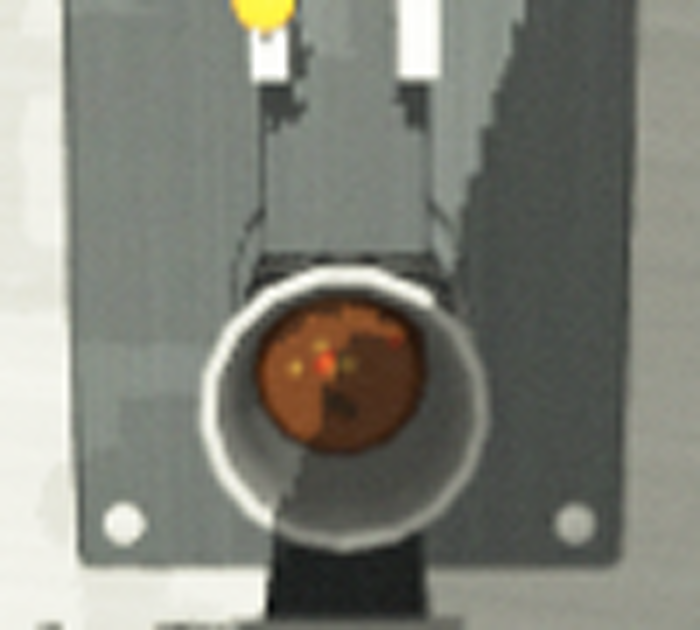

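View pics/wrist28.png

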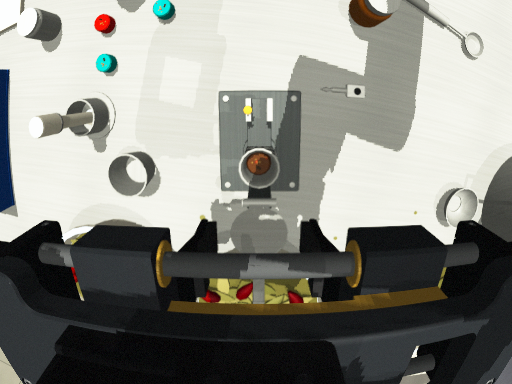

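Request:
{"fn": "send_rows", "kwargs": {
  "steps": [0.06,0.013,-0.06,0,0,0.06,0.026,-0.12,0,0,0.06,0.039,-0.18,0,0,0.06,0.052,-0.24,0,0,0.06,0.064,-0.2928,0.01,0,0.06,0.064,-0.2928,0.035,0,0.06,0.064,-0.2928,0.055,0,0.06,0.064,-0.2928,0.055,0]
}}

```text
time: 41.7
position: [0.564, -0.2675, 0.2556]
tool_rot: [-0.062, 0.998, -0.0, 0.004]
ft_force: [0.2, -0.4, -0.2]
grip_width: 0.0599
```

Request:
{"fn": "send_rows", "kwargs": {
  "steps": [0.06,0,0,0,0]
}}

```text
time: 41.82
position: [0.5641, -0.2674, 0.2554]
tool_rot: [-0.062, 0.998, -0.0, 0.004]
ft_force: [1.2, 0.0, 0.1]
grip_width: 0.06
```

```bash

python3 snap.py 29 wrist;  python3 - <<'E'
from h import *
goto([.5658,-.2684,.1225],.125)
crop(load("wrist29.npz"),130,60,390,260,3,"pics/c36.png")
E
```

```text
pos [ 0.5638 -0.2672  0.2551] yaw -3.0175 q6 -2.32 shift [-0.0009 -0.0014  0.1326] turn -0.0009
```

View pics/c36.png

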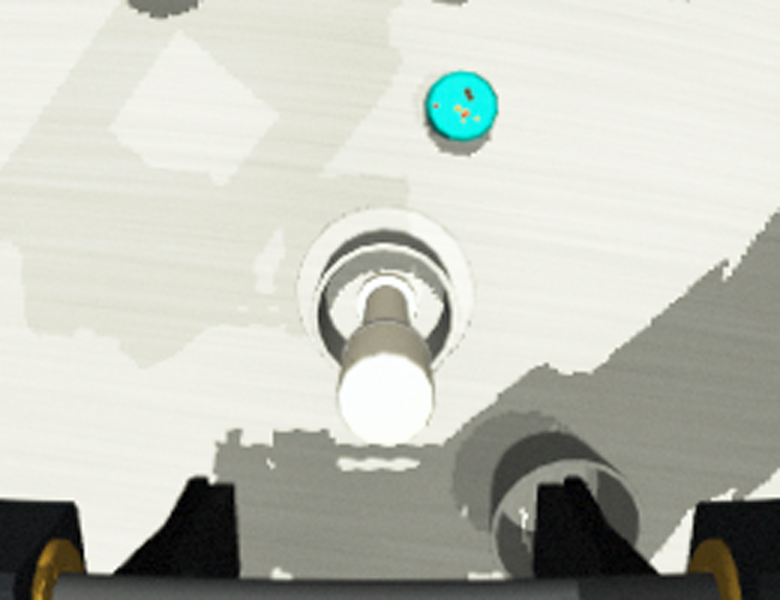

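Rammer stands upright in the holder, aligned; grasp it.

Request:
{"fn": "send_rows", "kwargs": {
  "steps": [0.06,-0.0012,-0.001,0.04,0,0.06,-0.0012,-0.001,0.09,0,0.06,-0.0012,-0.001,0.125,0,0.06,-0.0012,-0.001,0.1325,0,0.06,-0.0012,-0.001,0.1325,0,0.035,-0.0012,-0.001,0.1325,0,0.02,-0.0012,-0.001,0.1325,0,0.02,-0.0012,-0.001,0.1325,0],
  "force": 50
}}

```text
time: 42.88
position: [0.5664, -0.2682, 0.1237]
tool_rot: [-0.062, 0.998, -0.001, 0.004]
ft_force: [0.7, 0.3, -0.5]
grip_width: 0.038
```

Request:
{"fn": "send_rows", "kwargs": {
  "steps": [0.02,0,0,0,0,0.02,0,0,0,0]
}}

```text
time: 43.12
position: [0.5664, -0.2682, 0.1238]
tool_rot: [-0.062, 0.998, -0.001, 0.004]
ft_force: [0.7, 0.3, 0.6]
grip_width: 0.0292
```

Request:
{"fn": "send_rows", "kwargs": {
  "steps": [0.02,0,0,-0.03,0,0.02,0,0,-0.08,0,0.02,0,0,-0.13,0,0.02,0,0,-0.175,0,0.02,-0.01,0.04,-0.175,0,0.02,-0.02,0.09,-0.175,0,0.02,-0.033,0.145,-0.175,0,0.02,-0.045,0.2,-0.175,0]
}}

```text
time: 44.12
position: [0.5846, -0.0625, 0.2984]
tool_rot: [-0.062, 0.998, -0.0, 0.004]
ft_force: [1.1, -0.7, -0.7]
grip_width: 0.0289
```

```bash

python3 - <<'E'
from h import *
goto([.5963,.0290,.29],.125)
E
```

```text
pos [ 0.5846 -0.0625  0.2984] yaw -3.0182 q6 -1.99 shift [-0.0228  0.0893  0.0085] turn -0.0016
```

Request:
{"fn": "send_rows", "kwargs": {
  "steps": [0.02,-0.01,0.045,0,-0.001,0.02,-0.0225,0.089,0,-0.001,0.02,-0.0225,0.089,0,-0.001,0.02,-0.0225,0.089,0,-0.001]
}}

```text
time: 44.62
position: [0.5956, 0.0285, 0.298]
tool_rot: [-0.063, 0.998, -0.001, 0.003]
ft_force: [-0.2, 0.6, -2.0]
grip_width: 0.0293
```

```bash

python3 snap.py 30 wrist;python3 - <<'E'
from h import *
goto([.5960,.0290,.2258],.125)
crop(load("wrist30.npz"),160,100,360,260,4,"pics/c37.png")
E
```

```text
pos [0.5957 0.0279 0.2981] yaw -3.0176 q6 -1.84 shift [0.     0.0012 0.0723] turn -0.001
```

View pics/c37.png

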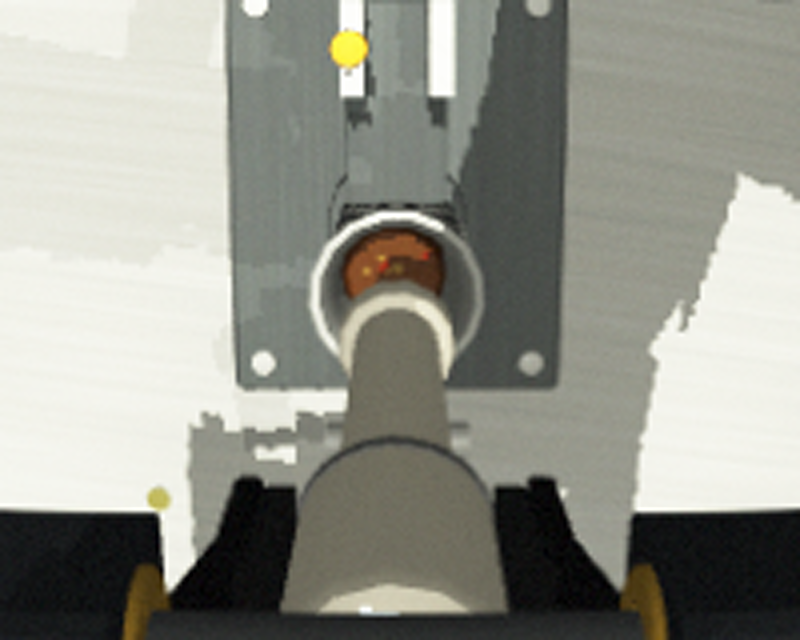

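Centred. Lower into the tube, then press.

Request:
{"fn": "send_rows", "kwargs": {
  "steps": [0.02,0,0.0008,0.015,0,0.02,0,0.0008,0.03,0,0.02,0,0.0008,0.042,0,0.02,0,0.0008,0.052,0,0.02,0,0.0008,0.06,0,0.02,0,0.0008,0.066,0]
}}

```text
time: 45.42
position: [0.5961, 0.0287, 0.2317]
tool_rot: [-0.062, 0.998, -0.001, 0.003]
ft_force: [0.8, 0.4, -1.8]
grip_width: 0.0292
```

Request:
{"fn": "send_rows", "kwargs": {
  "steps": [0.02,0,0,0.003,0,0.02,0,0,0.006,0,0.02,0,0,0.009,0]
}}

```text
time: 45.8
position: [0.5973, 0.0292, 0.2256]
tool_rot: [-0.062, 0.998, -0.0, 0.005]
ft_force: [-2.6, 1.4, 21.4]
grip_width: 0.0291
```

```bash

python3 - <<'E'
from h import *
from rig import robot
o=robot.get_obs();print(o["ft_force"],o["moment"],o["grip_width"])
goto([.5960,.0290,.2258],.125)
E
```

```text
[-2.58769315  1.40669844 21.43768504] [0.61618999 0.92320063 0.03565295] 0.02907327812164975
pos [0.5973 0.0292 0.2256] yaw -3.0177 q6 -1.83 shift [ 0.0013 -0.     -0.0002] turn -0.0011
```

Request:
{"fn": "send_rows", "kwargs": {
  "steps": [0.02,0,0,0.003,0,0.02,0,0,0.003,0,0.02,0,0,0.003,0]
}}

```text
time: 46.18
position: [0.5976, 0.0294, 0.2258]
tool_rot: [-0.062, 0.998, -0.0, 0.006]
ft_force: [-2.7, 0.3, 12.3]
grip_width: 0.0293
```

Request:
{"fn": "send_rows", "kwargs": {
  "steps": [0.02,0,0,-0.02,0,0.02,0,0,-0.045,0,0.02,0,0,-0.072,0,0.02,0.006,-0.03,-0.072,0,0.02,0.014,-0.07,-0.072,0,0.02,0.026,-0.12,-0.072,0,0.02,0.038,-0.175,-0.072,0,0.02,0.05,-0.23,-0.072,0]
}}

```text
time: 47.18
position: [0.5755, -0.2066, 0.2979]
tool_rot: [-0.062, 0.998, -0.001, 0.006]
ft_force: [1.2, -0.2, -1.4]
grip_width: 0.0292
```

```bash

python3 - <<'E'
from h import *
goto([.5658,-.2682,.176],.125)
E
```

```text
pos [ 0.5755 -0.2066  0.2979] yaw -3.017 q6 -2.23 shift [ 0.0188 -0.0596  0.1218] turn -0.0004
```

Request:
{"fn": "send_rows", "kwargs": {
  "steps": [0.02,0.01,-0.04,0,0,0.02,0.0188,-0.0596,0,0,0.02,0.0188,-0.0596,0.03,0,0.02,0.0188,-0.0596,0.07,0,0.02,0.0188,-0.0596,0.1,0,0.02,0.0188,-0.0596,0.12,0,0.02,0.0188,-0.0596,0.12,0]
}}

```text
time: 48.05
position: [0.5646, -0.2662, 0.1761]
tool_rot: [-0.063, 0.998, 0.001, 0.005]
ft_force: [0.5, -0.5, -2.0]
grip_width: 0.0291
```

```bash
python3 snap.py 31 wrist
python3 - <<'E'
from h import *
goto([.5656,-.2684,.1235],.125)
crop(load("wrist31.npz"),160,100,360,260,4,"pics/c38.png")
E
```

```text
pos [ 0.5656 -0.2671  0.1775] yaw -3.0162 q6 -2.32 shift [ 0.0008 -0.0012  0.054 ] turn 0.0004
```

View pics/c38.png

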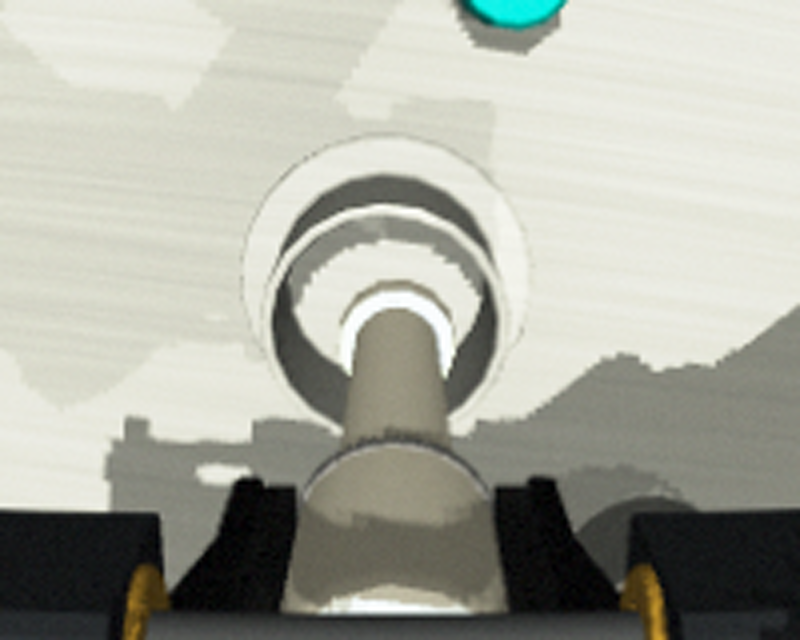

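Request:
{"fn": "send_rows", "kwargs": {
  "steps": [0.02,0.001,-0.001,0.02,0,0.02,0.001,-0.0015,0.04,0,0.02,0.001,-0.0015,0.048,0,0.02,0.001,-0.0015,0.0525,0,0.02,0.001,-0.0015,0.054,0]
}}

```text
time: 48.72
position: [0.566, -0.2689, 0.1242]
tool_rot: [-0.063, 0.998, -0.0, 0.006]
ft_force: [1.3, 0.5, -2.2]
grip_width: 0.0292
```

```bash

python3 - <<'E'
from h import *
from rig import robot
o=robot.get_obs();print(o["ft_force"],o["moment"],o["grip_width"])
goto([.5653,-.2684,.1238],.125)
E
```

```text
[ 1.27257975  0.49827897 -2.19708259] [ 0.13771067 -0.15029582  0.02520535] 0.029198258394753287
pos [ 0.566  -0.2689  0.1242] yaw -3.0161 q6 -2.33 shift [0.0006 0.0006 0.0004] turn 0.0005
```

Request:
{"fn": "send_rows", "kwargs": {
  "steps": [0.02,0,0,0.0012,0,0.02,0,0,0.0012,0,0.035,0,0,0.0012,0,0.05,0,0,0.0012,0,0.06,0,0,0.0012,0,0.06,0,0,-0.02,0,0.06,0,0,-0.08,0,0.06,0,0,-0.14,0],
  "force": 20
}}

```text
time: 49.72
position: [0.5638, -0.2687, 0.2651]
tool_rot: [-0.063, 0.998, 0.0, 0.006]
ft_force: [1.3, -1.2, -0.5]
grip_width: 0.0596
```

Request:
{"fn": "send_rows", "kwargs": {
  "steps": [0.06,0,0,-0.05,0,0.06,0,0,-0.06,0,0.06,0,0,-0.06,0]
}}

```text
time: 50.1
position: [0.563, -0.2687, 0.3253]
tool_rot: [-0.063, 0.998, -0.0, 0.006]
ft_force: [-0.4, 0.4, -0.5]
grip_width: 0.0602
```

```bash
python3 snap.py 32 wrist scene
python3 - <<'E'
from h import *
# lid at 2.2: geometry in cart frame
ax=np.array([.5957,.0293]);ex=np.array([.9922,.1247])
for th in (2.2,):
    d=np.array([-np.cos(th),np.sin(th)]);n=np.array([np.sin(th),np.cos(th)]) # top normal dir at th0=(0,1)
    for s in (60,75,100,120):
        p=np.array([40,146])+s*d; print(s,p.round(1),"xy",(ax+ex*p[0]/1e3).round(4))
goto(np.r_[ax+ex*.2,.345],.125)
crop(load("wrist32.npz"),130,60,390,260,3,"pics/c39.png")
E
```

```text
60 [ 75.3 194.5] xy [0.6704 0.0387]
75 [ 84.1 206.6] xy [0.6792 0.0398]
100 [ 98.9 226.8] xy [0.6938 0.0416]
120 [110.6 243. ] xy [0.7055 0.0431]
pos [ 0.5621 -0.2681  0.3228] yaw -3.0162 q6 -2.33 shift [-0.2707  0.2909 -0.0192] turn 0.0004
```

View pics/c39.png

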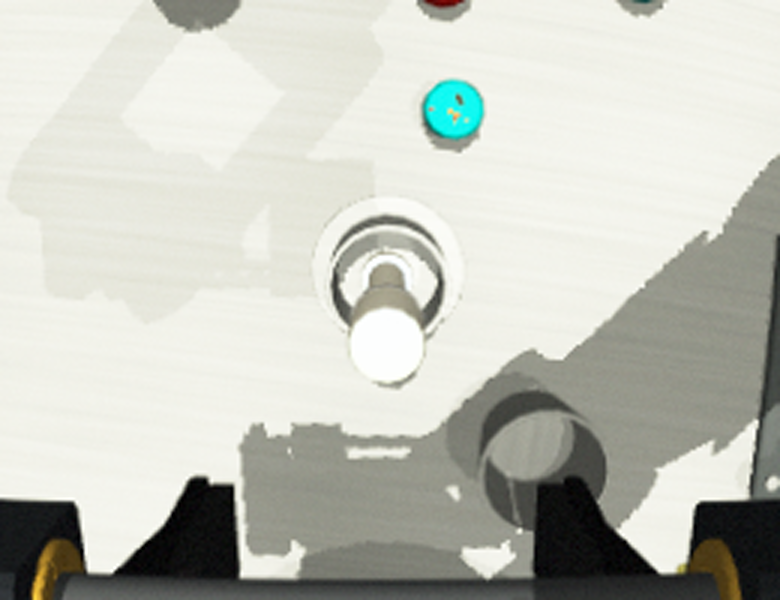

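View pics/scene32.png

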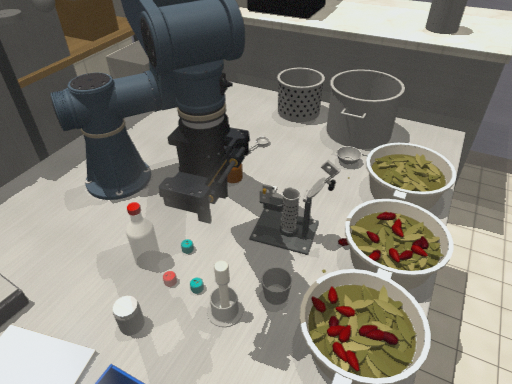

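```bash

python3 - <<'E'
from h import *
P=cloud(load("top0.npz"))
m=(P[...,0]>.7)&(P[...,0]<.95)&(abs(P[...,1])<.4)&(P[...,2]>.05)&(P[...,2]<.4)
print(P[m].min(0),P[m].max(0),np.percentile(P[m],[1,99],axis=0).round(3))
goto([.7445,.048,.323],.125)
E
```

```text
[ 0.71288248 -0.3581487   0.05000552] [0.94996612 0.39991183 0.10182596] [[ 0.726 -0.326  0.057]
 [ 0.948  0.394  0.097]]
pos [ 0.5621 -0.2681  0.3228] yaw -3.0162 q6 -2.33 shift [-0.2205  0.2908  0.0024] turn 0.0004
```

Request:
{"fn": "send_rows", "kwargs": {
  "steps": [0,-0.03,0.04,0,0,0,-0.06,0.08,0,0,0,-0.09,0.12,0,0,0,-0.12,0.16,0,0,0,-0.15,0.2,0,0,0,-0.185,0.245,0,0,0,-0.2205,0.2908,0,0,0,-0.2205,0.2908,0,0]
}}

```text
time: 51.2
position: [0.7447, 0.0527, 0.3211]
tool_rot: [-0.066, 0.998, 0.002, 0.002]
ft_force: [-0.8, -0.7, -0.1]
grip_width: 0.0007
```

```bash
python3 snap.py 33 scene
python3 - <<'E'
from h import *
from rig import robot
print(robot.get_obs()["grip_width"])
goto([.7445,.048,.205],.125)
crop(load("scene33.npz"),240,60,380,240,4,"pics/c40.png")
E
```

```text
0.0006312840213902215
pos [0.744  0.0503 0.3215] yaw -3.0128 q6 -1.78 shift [ 0.0002 -0.0027  0.1165] turn 0.0038
```

View pics/c40.png

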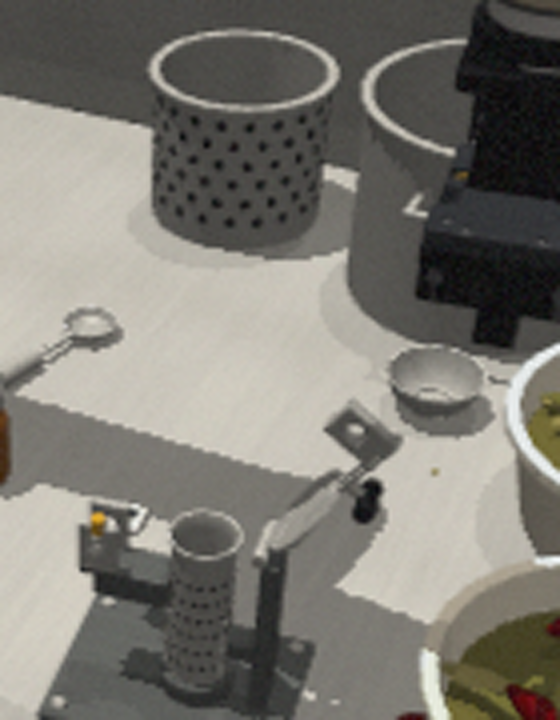

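Request:
{"fn": "send_rows", "kwargs": {
  "steps": [0,-0.004,-0.0027,0.05,0.003,0,-0.004,-0.0027,0.1,0.003,0,-0.004,-0.0027,0.1165,0.003,0,-0.004,-0.0027,0.1165,0.003]
}}

```text
time: 51.75
position: [0.7477, 0.0474, 0.2035]
tool_rot: [-0.062, 0.998, 0.002, -0.0]
ft_force: [0.8, -0.1, 0.6]
grip_width: 0.0004
```

Request:
{"fn": "send_rows", "kwargs": {
  "steps": [0,0.012,0,0,0,0,0.024,0,0,0,0,0.036,0,0,0,0,0.048,0,0,0,0,0.06,0,0,0]
}}

```text
time: 52.38
position: [0.6884, 0.0398, 0.2046]
tool_rot: [-0.062, 0.998, 0.002, 0.001]
ft_force: [1.2, -0.8, 0.7]
grip_width: 0.0005
```

```bash
python3 snap.py 34 scene
python3 - <<'E'
from h import *
ax=np.array([.5957,.0293]);ex=np.array([.9922,.1247])
goto(np.r_[ax+ex*.055,.205],.125)
crop(load("scene34.npz"),240,60,380,240,4,"pics/c41.png")
E
```

```text
pos [0.6858 0.0398 0.204 ] yaw -3.0169 q6 -1.8 shift [ 0.0357  0.0009 -0.0009] turn -0.0003
```

View pics/c41.png

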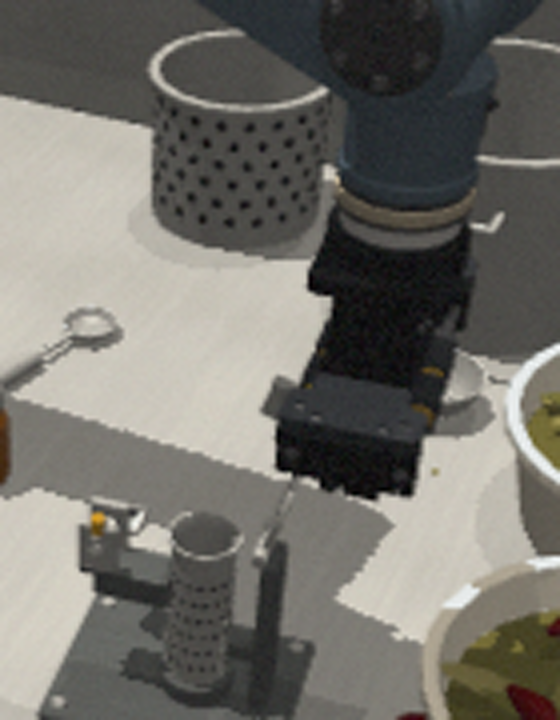

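Lid is turning up. Continue pushing past vertical.

Request:
{"fn": "send_rows", "kwargs": {
  "steps": [0,0.009,0,0,0,0,0.018,0,0,0,0,0.027,0,0,0,0,0.036,0,0,0,0,0.042,0,0,0,0,0.042,0,0,0]
}}

```text
time: 53.18
position: [0.6437, 0.0345, 0.2041]
tool_rot: [-0.062, 0.998, 0.002, -0.001]
ft_force: [0.4, 0.2, 0.1]
grip_width: 0.0006
```

```bash
python3 snap.py 35 scene
python3 - <<'E'
from h import *
from rig import robot
print(robot.get_obs()["ft_force"])
ax=np.array([.5957,.0293]);ex=np.array([.9922,.1247])
goto(np.r_[ax+ex*.055,.205],.125)
crop(load("scene35.npz"),240,60,380,240,4,"pics/c42.png")
E
```

```text
[-0.27928113  0.18191644 -0.18906368]
pos [0.6441 0.0345 0.2042] yaw -3.017 q6 -1.82 shift [-0.0063  0.0008 -0.0008] turn -0.0004
```

View pics/c42.png

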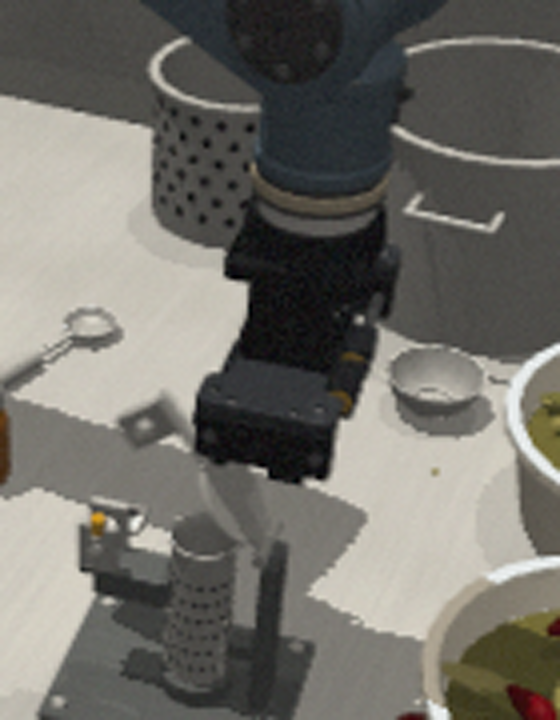

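Request:
{"fn": "send_rows", "kwargs": {
  "steps": [0,-0.01,0,0,0,0,-0.01,0,-0.04,0,0.02,-0.01,0,-0.08,0,0.05,-0.01,0,-0.11,0,0.05,-0.01,0,-0.11,0,0.05,-0.01,0,-0.11,0]
}}

```text
time: 53.98
position: [0.6541, 0.0355, 0.3129]
tool_rot: [-0.062, 0.998, 0.002, -0.002]
ft_force: [0.0, -0.9, 0.3]
grip_width: 0.0327
```

```bash
python3 snap.py 36 scene wrist
python3 - <<'E'
from h import *
goto([.478,.1705,.315],.125+np.pi/2)
crop(load("scene36.npz"),220,110,340,250,5,"pics/c43.png")
E
```

```text
pos [0.6536 0.0355 0.3121] yaw -3.017 q6 -1.81 shift [ 0.1575  0.1558 -0.0013] turn 1.5704
```

View pics/c43.png

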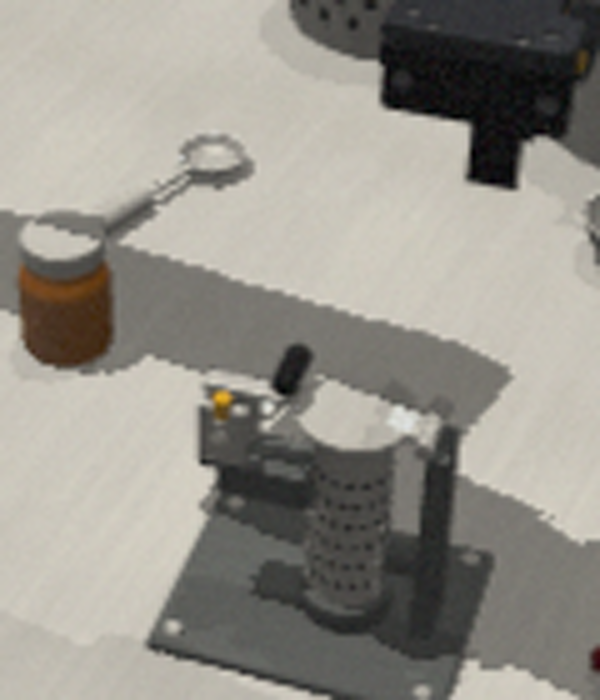

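View pics/wrist36.png

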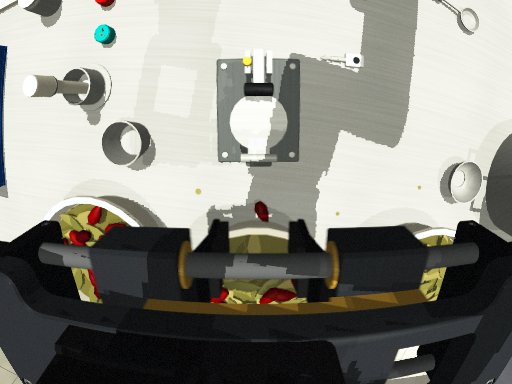

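Request:
{"fn": "send_rows", "kwargs": {
  "steps": [0.045,0.02,0.02,0,0.18,0.045,0.04,0.04,0,0.36,0.045,0.06,0.06,0,0.54,0.045,0.08,0.08,0,0.72,0.045,0.1,0.1,0,0.9,0.045,0.12,0.12,0,1.08,0.045,0.14,0.14,0,1.26,0.045,0.1575,0.1558,0,1.44]
}}

```text
time: 55.08
position: [0.4764, 0.1711, 0.3124]
tool_rot: [0.614, 0.79, -0.001, -0.005]
ft_force: [0.5, -0.0, 0.4]
grip_width: 0.045
```

```bash

python3 - <<'E'
from h import *
goto([.477,.1715,.12],1.6955)
E
```

```text
pos [0.4764 0.1711 0.3124] yaw 1.8205 q6 -0.13 shift [-0.0008  0.0022  0.1924] turn 0.125
```

Request:
{"fn": "send_rows", "kwargs": {
  "steps": [0.045,-0.0005,0.0006,0.05,0.125,0.045,-0.0005,0.0006,0.1,0.125,0.045,-0.0005,0.0006,0.15,0.125,0.045,-0.0005,0.0006,0.192,0.125,0.045,-0.0005,0.0006,0.192,0.125,0.045,-0.0005,0.0006,0.192,0.125]
}}

```text
time: 55.82
position: [0.476, 0.1715, 0.1209]
tool_rot: [0.662, 0.75, -0.001, -0.004]
ft_force: [0.4, -0.1, 0.3]
grip_width: 0.0453
```

```bash
python3 snap.py 37 scene wrist
python3 - <<'E'
from h import *
goto([.477,.1715,.003],1.6955)
crop(load("scene37.npz"),220,130,340,250,5,"pics/c44.png")
crop(load("wrist37.npz"),160,120,360,280,4,"pics/c45.png")
E
```

```text
pos [0.4768 0.1716 0.122 ] yaw 1.6956 q6 -0.01 shift [-0.0007  0.0008  0.119 ] turn 0.0001
```

View pics/c45.png

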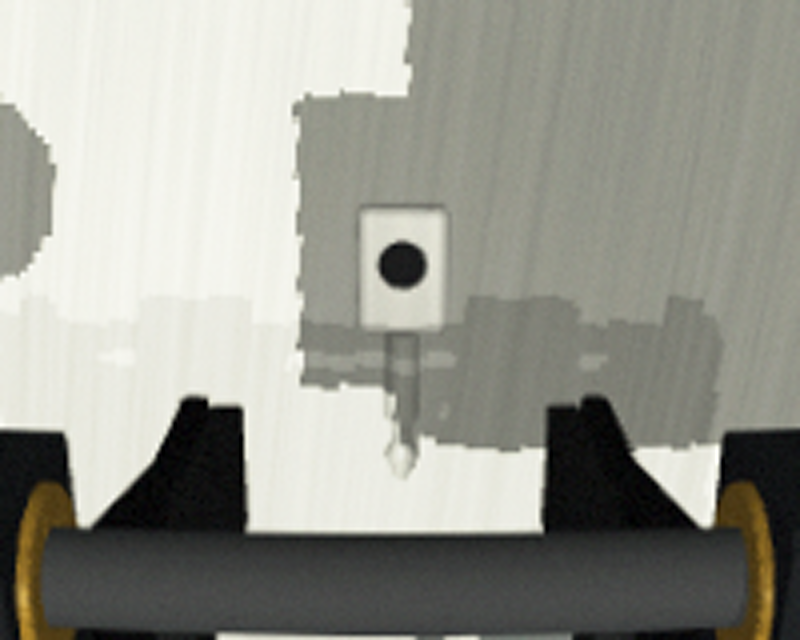

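View pics/c44.png

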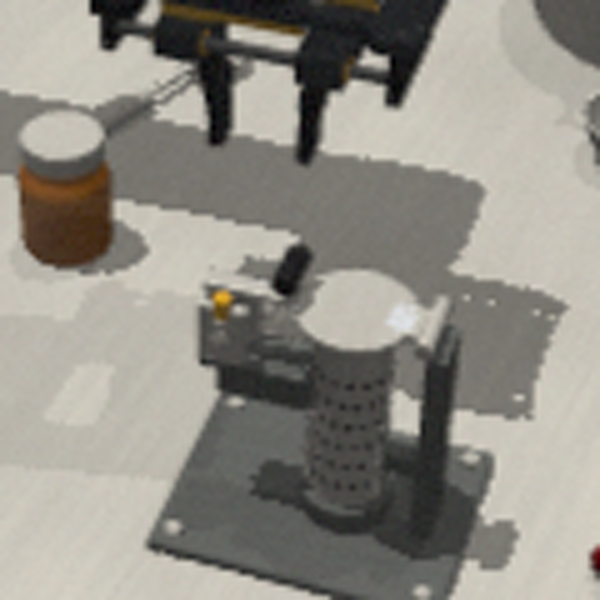

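```bash

python3 - <<'E'
from h import *
c=load("wrist37.npz")
f=lambda u,v,z=.008: fpt(c,160+u/4,120+v/4,z)
g=f(402,268);h=f(402,264);print("grip ctr",g,"hole",h, "tip",f(402,478,.004),"near/far ends",f(402,207),f(402,330))
c1=load("wrist1.npz")
a=f(403,440,.004)-f(401.5,330,.008);print("dir",np.arctan2(a[1],a[0]))
E
```

```text
grip ctr [0.47949221 0.17212956 0.008     ] hole [0.47936628 0.17311756 0.008     ] tip [0.48679822 0.1150634  0.004     ] near/far ends [0.47759686 0.18701353 0.008     ] [0.48147831 0.15656401 0.008     ]
dir -1.4311457653123434
```

Request:
{"fn": "send_rows", "kwargs": {
  "steps": [0.045,-0.0005,0.002,0.05,0,0.045,-0.0005,0.002,0.09,0,0.045,-0.0005,0.002,0.113,0,0.045,-0.0005,0.002,0.1195,0,0.045,-0.0005,0.002,0.1203,0,0.045,-0.0005,0.002,0.1203,0]
}}

```text
time: 56.68
position: [0.4793, 0.172, 0.003]
tool_rot: [0.662, 0.75, 0.001, -0.002]
ft_force: [-0.5, 0.1, 0.9]
grip_width: 0.0451
```

Request:
{"fn": "send_rows", "kwargs": {
  "steps": [0.035,0,0,0,0,0.025,0,0,0,0,0.015,0,0,0,0,0.015,0,0,0,0,0.015,0,0,0,0],
  "force": 30
}}

```text
time: 57.3
position: [0.4793, 0.1721, 0.0033]
tool_rot: [0.662, 0.75, 0.001, -0.002]
ft_force: [-0.4, -1.1, 3.8]
grip_width: 0.021
```

```bash

python3 - <<'E'
from h import *
from rig import robot
o=robot.get_obs();print(o["ft_force"],o["moment"],o["grip_width"])
goto([.477,.1715,.0016],1.6955)
E
```

```text
[-0.36557571 -1.0964701   3.7768679 ] [0.01398235 0.01396544 0.00892584] 0.02096009535816556
pos [0.4793 0.1721 0.0033] yaw 1.6958 q6 -0.01 shift [-0.0003 -0.0023  0.0017] turn 0.0003
```

Request:
{"fn": "send_rows", "kwargs": {
  "steps": [0.015,0,0,-0.02,0,0.015,0,0,-0.06,0,0.015,0,0,-0.1,0,0.015,0,0,-0.119,0,0.015,0,0,-0.119,0,0.015,0,0,-0.119,0],
  "force": 40
}}

```text
time: 58.05
position: [0.4788, 0.1714, 0.1213]
tool_rot: [0.662, 0.75, 0.0, -0.003]
ft_force: [-0.2, -0.4, -0.4]
grip_width: 0.0211
```

```bash
python3 snap.py 38 scene wrist
python3 - <<'E'
from h import *
goto([.5173,.1081,.1223],1.6955)
crop(load("scene38.npz"),230,120,330,210,7,"pics/c46.png")
crop(load("wrist38.npz"),200,160,320,300,5,"pics/c47.png")
E
```

```text
pos [0.4786 0.1714 0.1209] yaw 1.6957 q6 -0.01 shift [-0.0676  0.0305 -0.0018] turn 0.0002
```

View pics/c46.png

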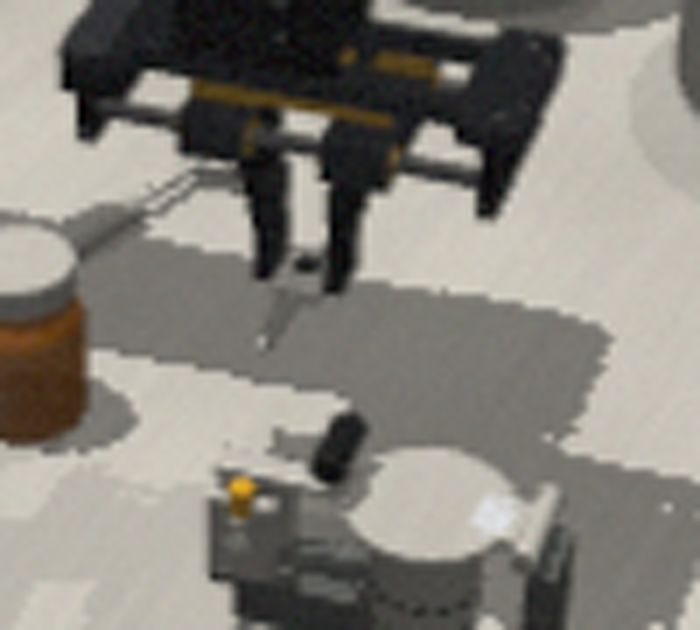

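View pics/c47.png

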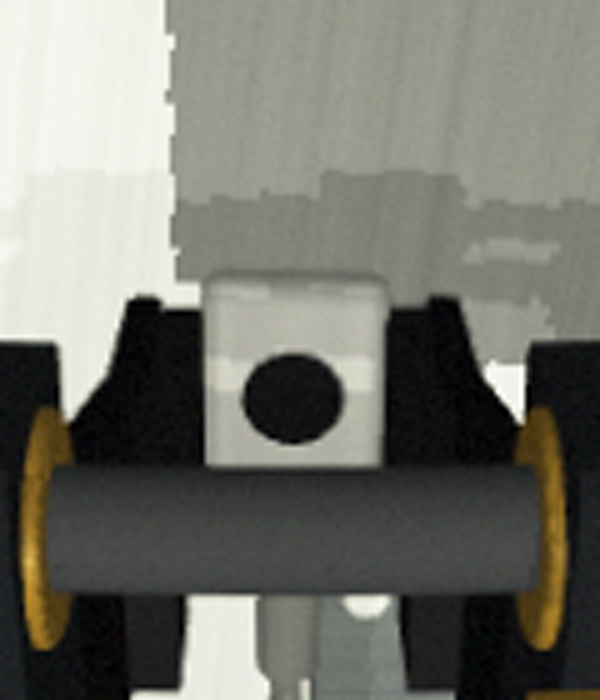

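```bash
python3 - <<'E'
from h import *
a=load("wrist4.npz")["color"][160:300,200:320,::-1];b=load("wrist38.npz")["color"][160:300,200:320,::-1]
cv2.imwrite("pics/c48.png",cv2.resize(np.hstack([a,b]),None,fx=3.3,fy=3.3,interpolation=cv2.INTER_CUBIC))
for n in (4,38):
    c=load(f"wrist{n}.npz");g=c["color"].astype(int).sum(2)
    # dark hole: component in window
    w=(g[205:252,240:278]<150).astype(np.uint8)
    k,l,s,ce=cv2.connectedComponentsWithStats(w)
    for i in range(1,k):
        if s[i,4]>60: print(n,s[i],ce[i]+[240,205])
    print("row 222:", "".join("#" if v<240 else "." for v in g[224,225:295]))
    print("col 258:", [int(x) for x in g[205:225,262]])
E
```

```text
4 [  8  28  20  18 273] [257.89377289 241.36996337]
row 222: ###############......................................#################
col 258: [374, 370, 360, 376, 369, 362, 368, 368, 369, 397, 428, 356, 317, 375, 427, 457, 488, 525, 542, 538]
38 [  9  26  19  18 267] [258.07116105 239.42322097]
row 222: ################....................................################..
col 258: [394, 396, 382, 389, 384, 392, 398, 390, 373, 324, 326, 386, 444, 447, 481, 507, 528, 541, 539, 536]
```

View pics/c48.png

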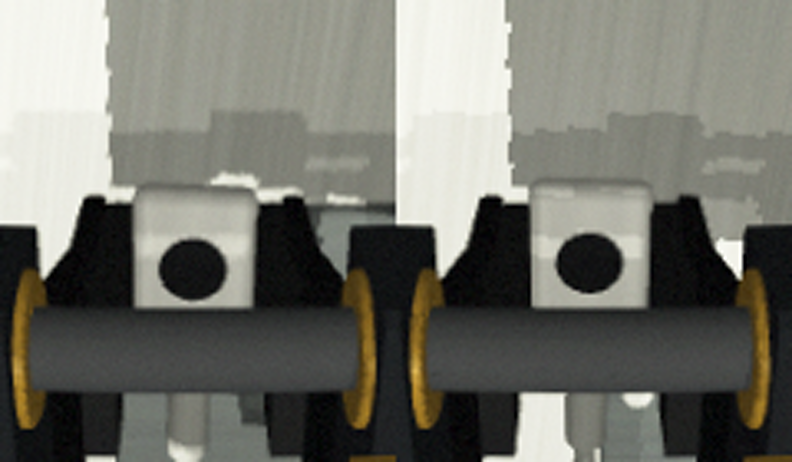

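Request:
{"fn": "send_rows", "kwargs": {
  "steps": [0.015,-0.02,0.009,-0.0018,0,0.015,-0.045,0.02,-0.0018,0,0.015,-0.0676,0.0305,-0.0018,0,0.015,-0.0676,0.0305,-0.0018,0,0.015,-0.0676,0.0305,-0.0018,0]
}}

```text
time: 58.78
position: [0.516, 0.1085, 0.1214]
tool_rot: [0.662, 0.75, -0.001, -0.005]
ft_force: [0.6, 0.5, 0.2]
grip_width: 0.0209
```

```bash
python3 snap.py 39 scene wrist
python3 - <<'E'
from h import *
goto([.5242,.0535,.1224],1.6952)
crop(load("scene39.npz"),240,150,320,230,9,"pics/c49.png")
crop(load("wrist39.npz"),180,180,340,370,4,"pics/c50.png")
E
```

```text
pos [0.5162 0.1089 0.1218] yaw 1.6965 q6 -0.14 shift [-0.056   0.001  -0.0009] turn 0.0013
```

View pics/c49.png

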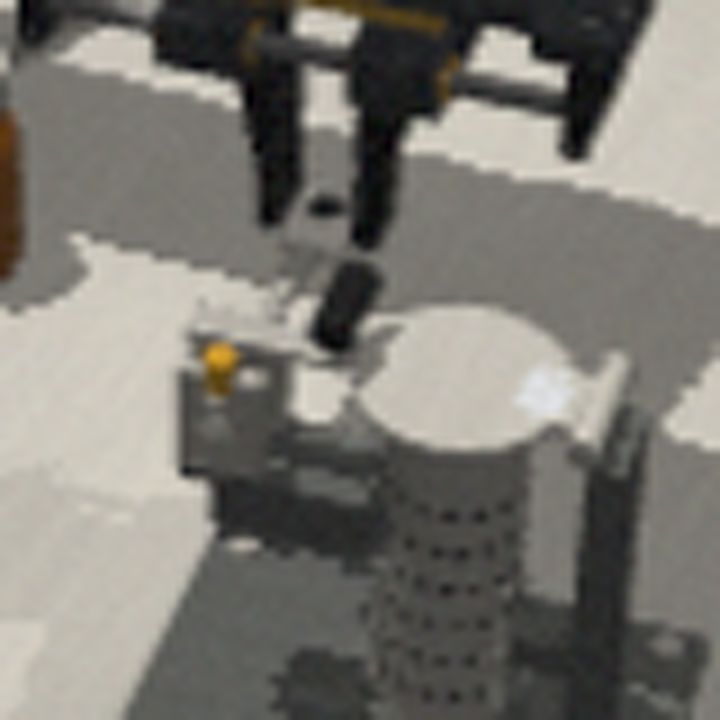

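View pics/c50.png

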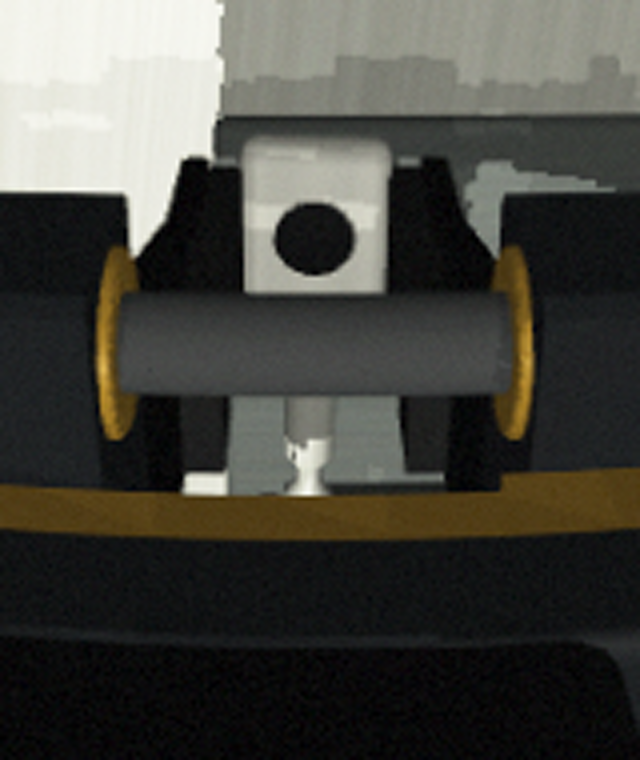

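Request:
{"fn": "send_rows", "kwargs": {
  "steps": [0.015,-0.004,0.001,-0.0008,0.001,0.015,-0.008,0.001,-0.0008,0.001,0.015,-0.01,0.001,-0.0008,0.001,0.015,-0.01,0.001,-0.0008,0.001]
}}

```text
time: 59.38
position: [0.5185, 0.0989, 0.1226]
tool_rot: [0.662, 0.75, -0.001, -0.004]
ft_force: [0.4, -0.8, -0.8]
grip_width: 0.0211
```

```bash

python3 - <<'E'
from h import *
from rig import robot
print(robot.get_obs()["ft_force"])
goto([.5242,.0535,.1224],1.6952)
E
```

```text
[ 0.41979295 -0.79425058 -0.76859116]
pos [0.5185 0.0989 0.1226] yaw 1.6951 q6 -0.15 shift [-0.0458  0.0001 -0.    ] turn -0.0001
```

Aligned to the recorded home line. Insert slowly.

Request:
{"fn": "send_rows", "kwargs": {
  "steps": [0.015,-0.004,0,0,0,0.015,-0.008,0,0,0,0.015,-0.012,0,0,0,0.015,-0.015,0,0,0]
}}

```text
time: 59.88
position: [0.5204, 0.0836, 0.1226]
tool_rot: [0.662, 0.75, -0.001, -0.004]
ft_force: [0.2, 0.5, -0.5]
grip_width: 0.0214
```

```bash

python3 - <<'E'
from h import *
from rig import robot
print(robot.get_obs()["ft_force"],robot.get_obs()["moment"])
goto([.5242,.0535,.1224],1.6952)
E
```

```text
[ 0.23498803  0.47283342 -0.51407191] [-0.01003722 -0.12055332 -0.00016014]
pos [0.5204 0.0836 0.1226] yaw 1.6949 q6 -0.18 shift [-0.0304  0.0001  0.    ] turn -0.0003
```

Request:
{"fn": "send_rows", "kwargs": {
  "steps": [0.015,-0.004,0,0,0,0.015,-0.008,0,0,0,0.015,-0.012,0,0,0,0.015,-0.015,0,0,0]
}}

```text
time: 60.38
position: [0.5223, 0.0685, 0.1225]
tool_rot: [0.662, 0.749, -0.001, -0.004]
ft_force: [0.3, -0.4, -0.2]
grip_width: 0.0211
```

```bash

python3 - <<'E'
from h import *
from rig import robot
print(robot.get_obs()["ft_force"],robot.get_obs()["moment"])
goto([.5242,.0535,.1224],1.6952)
E
```

```text
[ 0.30714488 -0.43842599 -0.23407273] [-0.09660501 -0.12049786 -0.01400244]
pos [0.5223 0.0685 0.1225] yaw 1.6946 q6 -0.21 shift [-0.0151  0.0001 -0.    ] turn -0.0006
```

Request:
{"fn": "send_rows", "kwargs": {
  "steps": [0.015,-0.004,0,0,0,0.015,-0.008,0,0,0,0.015,-0.012,0,0,0,0.015,-0.015,0,0,0]
}}

```text
time: 60.88
position: [0.5242, 0.0532, 0.1224]
tool_rot: [0.662, 0.75, -0.001, -0.004]
ft_force: [-0.3, -1.0, -1.3]
grip_width: 0.021
```

```bash

python3 - <<'E'
from h import *
from rig import robot
print(robot.get_obs()["ft_force"],robot.get_obs()["moment"])
goto([.5242,.0535,.1224],1.6952)
E
```

```text
[-0.33500591 -0.99746348 -1.25906475] [0.30197989 0.01438574 0.04664701]
pos [0.5242 0.0532 0.1224] yaw 1.6948 q6 -0.24 shift [ 0.0003  0.     -0.    ] turn -0.0004
```

Request:
{"fn": "send_rows", "kwargs": {
  "steps": [0.015,-0.001,0,0,0,0.015,-0.002,0,0,0,0.015,-0.003,0,0,0,0.015,-0.003,0,0,0]
}}

```text
time: 61.38
position: [0.5241, 0.0529, 0.1224]
tool_rot: [0.662, 0.749, 0.001, -0.006]
ft_force: [0.2, 10.1, 0.1]
grip_width: 0.0211
```

```bash
python3 snap.py 40 scene wrist
python3 - <<'E'
from h import *
from rig import robot
print(robot.get_obs()["ft_force"],robot.get_obs()["moment"])
goto([.5242,.0535,.1224],1.6952)
crop(load("scene40.npz"),230,140,310,220,9,"pics/c51.png")
E
```

```text
[ 0.68868368 10.37454191  0.4696594 ] [ 1.75616448 -0.14189282  0.13398523]
pos [0.5241 0.0529 0.1224] yaw 1.6935 q6 -0.25 shift [0.0006 0.0002 0.    ] turn -0.0017
```

View pics/c51.png

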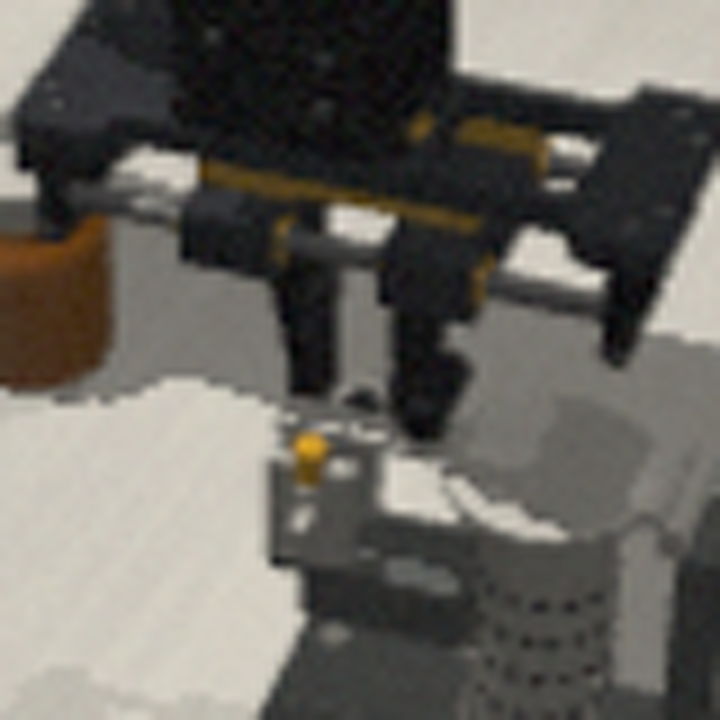

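Request:
{"fn": "send_rows", "kwargs": {
  "steps": [0.015,-0.002,0,0,0,0.015,-0.004,0,0,0,0.015,-0.006,0,0,0,0.015,-0.006,0,0,0],
  "force": 60
}}

```text
time: 61.98
position: [0.5241, 0.0527, 0.1226]
tool_rot: [0.664, 0.748, 0.004, -0.009]
ft_force: [0.7, 19.6, 1.9]
grip_width: 0.0207
```

```bash
python3 snap.py 41 scene wrist
python3 - <<'E'
from h import *
from rig import robot
print(robot.get_obs()["ft_force"],robot.get_obs()["moment"])
goto([.5242,.0535,.1224],1.6952)
crop(load("wrist41.npz"),200,160,320,300,5,"pics/c52.png")
E
```

```text
[ 0.37638726 20.29994749  2.17598569] [ 3.48353303 -0.20075557  0.15327331]
pos [0.5241 0.0527 0.1226] yaw 1.6905 q6 -0.26 shift [0.0008 0.0002 0.0002] turn -0.0047
```

View pics/c52.png

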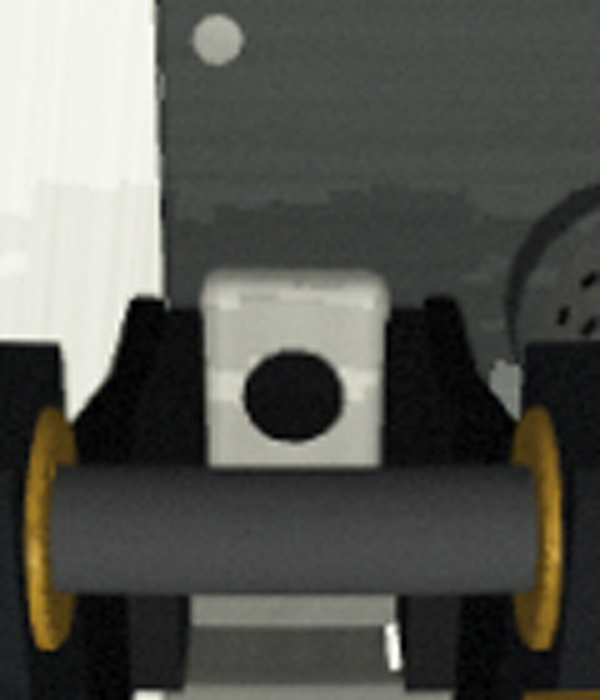

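Request:
{"fn": "send_rows", "kwargs": {
  "steps": [0.015,0.0008,0,0,0,0.015,0.0008,0,0,0,0.03,0.0008,0,0,0,0.045,0.0008,0,0,0,0.045,0.0008,0,0,0,0.045,0.0008,0,-0.04,0,0.045,0.0008,0,-0.1,0,0.045,0.0008,0,-0.16,0]
}}

```text
time: 63.08
position: [0.5249, 0.0502, 0.284]
tool_rot: [0.664, 0.748, 0.004, -0.009]
ft_force: [-0.3, 0.4, -0.3]
grip_width: 0.0447
```

Request:
{"fn": "send_rows", "kwargs": {
  "steps": [0.045,0.05,0,-0.03,0,0.045,0.07,0,-0.03,0,0.045,0.07,0,-0.03,0,0.045,0.07,0,-0.03,0]
}}

```text
time: 63.58
position: [0.5166, 0.1184, 0.3147]
tool_rot: [0.664, 0.748, 0.003, -0.01]
ft_force: [-0.5, -0.0, -0.1]
grip_width: 0.045
```

```bash
python3 snap.py 42 scene wrist
python3 - <<'E'
from h import *
crop(load("scene42.npz"),230,140,340,240,7,"pics/c53.png")
a=load("wrist42.npz"); crop(a,200,180,340,320,5,"pics/c54.png")
E
```

```text
(no output)
```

View pics/c53.png

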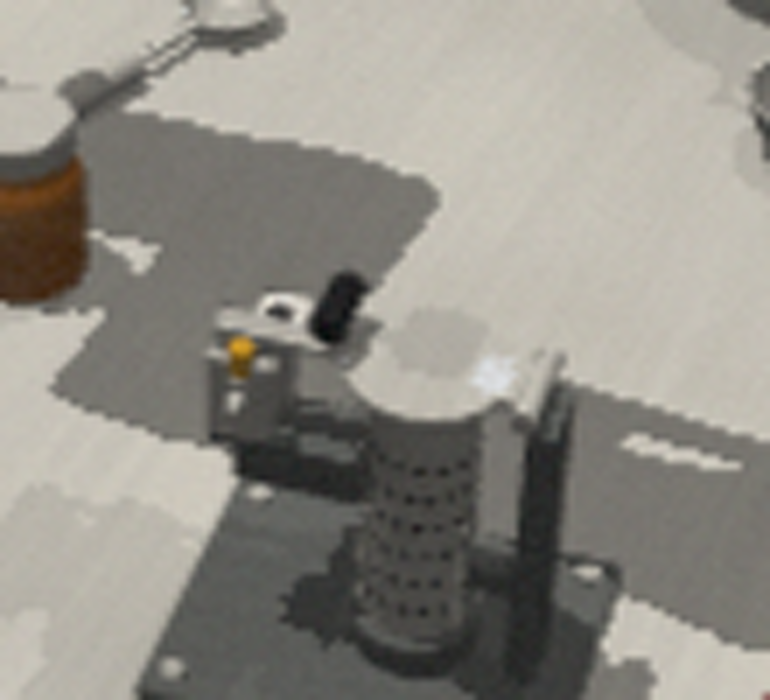

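View pics/wrist42.png

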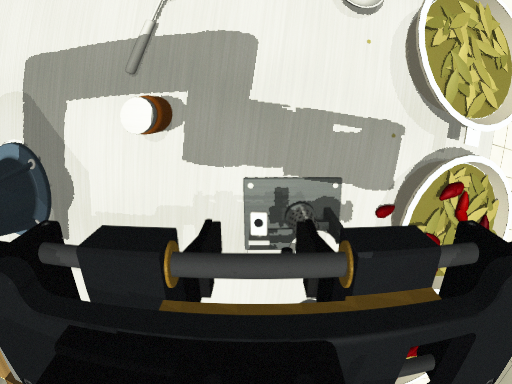

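```bash

python3 - <<'E'
from h import *
goto([.5598,.0294,.3292],1.701)
E
```

```text
pos [0.5168 0.1182 0.3145] yaw 1.6888 q6 -0.12 shift [-0.0929  0.0321 -0.0167] turn -0.0122
```

Request:
{"fn": "send_rows", "kwargs": {
  "steps": [0.045,-0.04,0.014,-0.016,-0.012,0.045,-0.08,0.028,-0.016,-0.012,0.045,-0.0929,0.0321,-0.016,-0.012,0.045,-0.0929,0.0321,-0.016,-0.012,0.045,-0.0929,0.0321,-0.016,-0.012]
}}

```text
time: 64.3
position: [0.5589, 0.0302, 0.3281]
tool_rot: [0.659, 0.752, 0.003, -0.011]
ft_force: [-0.5, 1.0, 0.1]
grip_width: 0.0447
```

```bash
python3 snap.py 43 scene wrist top
python3 - <<'E'
from h import *
a=load("wrist1.npz")["color"][105:205,205:340,::-1];b=load("wrist43.npz")["color"][105:205,205:340,::-1]
cv2.imwrite("pics/c55.png",cv2.resize(np.vstack([a,b]),None,fx=2.9,fy=2.9,interpolation=cv2.INTER_CUBIC))
a=load("scene0.npz")["color"][150:240,240:330,::-1];b=load("scene43.npz")["color"][150:240,240:330,::-1]
cv2.imwrite("pics/c56.png",cv2.resize(np.hstack([a,b]),None,fx=4.4,fy=4.4,interpolation=cv2.INTER_CUBIC))
E
```

```text
(no output)
```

View pics/c55.png

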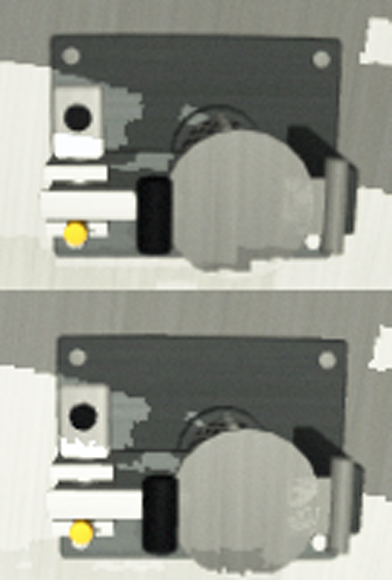

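View pics/c56.png

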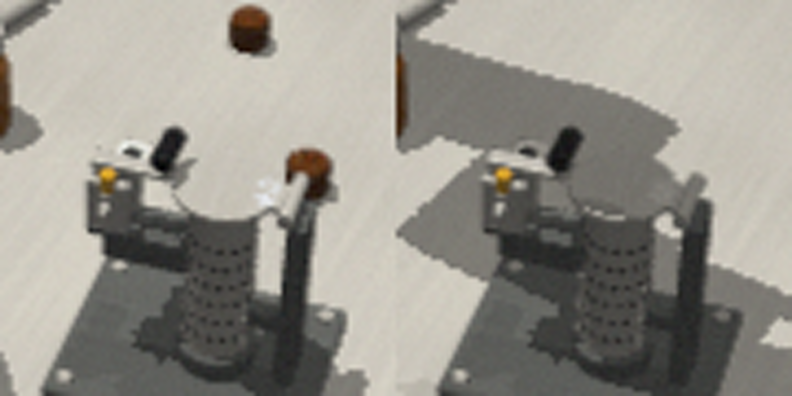

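View pics/scene43.png

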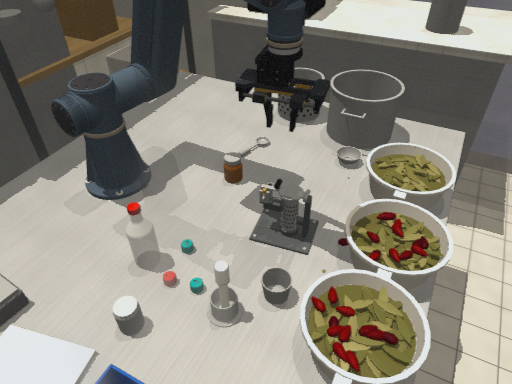

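```bash
python3 -c "
from rig import hand_in
print(hand_in())"
```

```text
the job is handed in; nothing more can be done
None
```

The cartridge is charged and closed, and the job was handed in at about 64 s with the arm clear of everything; `hand_in` reported no verdict. There were three tablets on the bench, and I found no fourth in any view.

- **Opening:** I pulled the pin, laid it on the bench, and swung the lid fully open.
- **Loading and ramming:**
  - I loaded two tablets and rammed them, loaded the third and rammed again.
  - The third tablet had been knocked about 5 cm aside during the run, so I located it again before picking it up.
  - The last ram stopped at 21 N and I then held it at about 12 N. The stop was within 1 mm of the height expected for three bottomed-out tablets.
- **Closing:** I stood the rammer back in its holder, shut the lid from behind, and pushed the pin in along its recorded line. It stopped hard at 20 N, about 0.8 mm past its original position.

The last pictures, compared with the first ones, show the lid shut, the pin's grip as close to the bracket as at the start, and its tip through the far cheek. The rammer stands upright in its holder, and the other things and the red and turquoise look-alikes show no movement. No check failed. The cameras disagreed by 2–5 mm on positions, so I used the closer wrist-camera views and contact readings for the grasps and fits. With the lid shut, I judged the final stack only from the ramming heights and forces.

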